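# Pack the door wedges head to tail in their sloping case

### The job

Put the three loose door wedges away in the right-hand compartment of the sloping case, with the blue one that is already there: slide the rear clear door to the left behind the front one, lay the wedges flat on the compartment's floor, lugs outward, packed alternately head to tail so that all four fill it, and slide the rear door fully shut again. Leave the front door shut, and leave the other things on the desk where they are and standing.

Things in the scene. Friction and masses are not known exactly. Their poses are not given: they have to be found in the camera images.
- case: fixed wooden case, its face sloping 30 deg, turned to the robot; 353 mm wide (y -91 to 262 mm), 160 mm up the slope. Origin: middle of the right compartment's floor; x up the slope, y left along the case, z out, square to the slope. Right compartment: x -64.5 to 64.5, y -59 to 59 mm, walls 66 mm high (door tracks 82). A left one (y 79 to 249) behind the front door is not used.
- compartment (a point): point 30 mm above the middle of the right compartment's floor, axes as the case's. Four wedges fit in, lying along y, only alternately head to tail, 30 mm apart up the slope, with 9 mm to spare in x and 8 in y. The blue one lies at the lower wall, square side on it, thick end to -y. A wedge let go may slide down the slope until something stops it.
- rear_door (a joint): slide (m) of the rear (lower) clear door over the right compartment: 0 shut, grows to the left (+y of the case) as it goes behind the front door, stop at 0.142 where the compartment is wholly clear (its right edge is at y = -83 mm + the value). Panel 68 to 72 mm above the floor. Drag about 1 N; it stays where it is left.
- rear_handle (a point): middle of the black fin that is the rear door's handle: 12 mm thick in the sliding direction, 44 mm up the slope, from 72 to 98 mm above the compartment's floor (this point: 85 mm). Axes as the case's. Door shut: it is at y = -73 mm of the case.
- front_door (a joint): slide (m) of the front (upper) clear door over the left compartment: 0 shut (right edge at y = 102 mm of the case), grows to the right over the rear door, stop at 0.12. Panel 76 to 80 mm above the floor. It starts shut; its handle is a white fin at its left end. The case's highest rim stands 161 mm above the desk.
- blue_mid (a point): blue door wedge, 110 mm long, 35 mm high lying on its flank, in plan 42 mm wide at the thick end, 18 at the thin. On top at mid-length a lug 22 (along) x 14 x 25 mm, its top 60 mm above the underside. Point: under the lug's middle, 30 mm above the underside; x to the thick end, z up; square side at y = -15 mm, slanted side at y = +15 mm at mid-length. In the case.
- yellow_mid (a point): yellow door wedge, 110 mm long, 35 mm high lying on its flank, in plan 42 mm wide at the thick end, 18 at the thin. On top at mid-length a lug 22 (along) x 14 x 25 mm, its top 60 mm above the underside. Point: under the lug's middle, 30 mm above the underside; x to the thick end, z up; square side at y = -15 mm, slanted side at y = +15 mm at mid-length. Loose, lug up.
- red_mid (a point): red door wedge, 110 mm long, 35 mm high lying on its flank, in plan 42 mm wide at the thick end, 18 at the thin. On top at mid-length a lug 22 (along) x 14 x 25 mm, its top 60 mm above the underside. Point: under the lug's middle, 30 mm above the underside; x to the thick end, z up; square side at y = -15 mm, slanted side at y = +15 mm at mid-length. Loose, lug up.
- green_mid (a point): green door wedge, 110 mm long, 35 mm high lying on its flank, in plan 42 mm wide at the thick end, 18 at the thin. On top at mid-length a lug 22 (along) x 14 x 25 mm, its top 60 mm above the underside. Point: under the lug's middle, 30 mm above the underside; x to the thick end, z up; square side at y = -15 mm, slanted side at y = +15 mm at mid-length. Loose, lug up.
- wedge_blue: the blue wedge itself; origin at mid-length on its underside, axes as point blue_mid
- wedge_yellow: the yellow wedge itself; origin at mid-length on its underside, axes as point yellow_mid
- wedge_red: the red wedge itself; origin at mid-length on its underside, axes as point red_mid
- wedge_green: the green wedge itself; origin at mid-length on its underside, axes as point green_mid
- mouse_mid (a point): black computer mouse, 100x58x34 mm, its centre; a bystander
- tape_roll_mid (a point): roll of beige tape lying flat, 96 mm across, 25 mm high, its centre; a bystander
- glue_stick_mid (a point): white and red glue stick standing upright to the right of the case (not the one at the back of the desk), 25 mm across, 90 mm high, its centre; a bystander
- battery_mid (a point): dark battery cell standing upright, 14 mm across, 50 mm high, its centre; a bystander

How it is judged:
On the way:
1. the rear door is slid open, at least 110 mm (value of joint rear_door above 0.11 m), for 0.2 s.
At the end, for the whole second after the job is handed in: All four wedges lie at rest, flat on the floor of the right compartment (heights within 4 mm, 9 mm sideways of its middle line, wholly inside up the slope), within 5 degrees of the length of the case; the rear door is shut to within 10 mm, the front one to within 20 mm (x of blue_mid in the frame of case between -0.056 and 0.058 m and y of blue_mid in the frame of case between -0.009 and 0.009 m and z of blue_mid in the frame of case between 0.025 and 0.034 m and angle between the x axis of each of blue_mid, yellow_mid, red_mid, green_mid and the y axis of case, either way round below 0.09 rad and linear speed of each of wedge_blue, wedge_yellow, wedge_red, wedge_green below 0.02 m/s and x of yellow_mid in the frame of case between -0.056 and 0.058 m and y of yellow_mid in the frame of case between -0.009 and 0.009 m and z of yellow_mid in the frame of case between 0.025 and 0.034 m and x of red_mid in the frame of case between -0.056 and 0.058 m and y of red_mid in the frame of case between -0.009 and 0.009 m and z of red_mid in the frame of case between 0.025 and 0.034 m and x of green_mid in the frame of case between -0.056 and 0.058 m and y of green_mid in the frame of case between -0.009 and 0.009 m and z of green_mid in the frame of case between 0.025 and 0.034 m and value of joint rear_door below 0.01 m and value of joint front_door below 0.02 m); the robot touches nothing.
It fails at once if the glue stick is knocked over or pushed more than 30 mm out of its place (distance of glue_stick_mid from where it was at the start of the episode above 0.03 m or angle between glue_stick_mid's own z axis and vertical above 0.5 rad).
It fails at once if the battery is knocked over or pushed more than 30 mm out of its place (distance of battery_mid from where it was at the start of the episode above 0.03 m or angle between battery_mid's own z axis and vertical above 0.5 rad).
It fails at once if the mouse is knocked over or pushed more than 30 mm out of its place (distance of mouse_mid from where it was at the start of the episode above 0.03 m or angle between mouse_mid's own z axis and vertical above 0.5 rad).
It fails at once if the tape roll is knocked over or pushed more than 30 mm out of its place (distance of tape_roll_mid from where it was at the start of the episode above 0.03 m or angle between tape_roll_mid's own z axis and vertical above 0.5 rad).
It also fails if it takes over 72 s, if anything falls off the work surface, if the arm or the gripper's body presses on something with over 40 N, if the wrist force passes 120 N, or if a joint passes its speed limit or range.

### The arm

A 6-joint arm with a two-finger parallel gripper is mounted at the origin on a cart in front of the work surface, level with it; the furniture and walls round the work are solid. World frame = base frame: x ahead of the robot, y to its left, z up, the work surface at z = 0. Lengths are in m, angles in rad, forces in N, time in s.
With the tool pointing down it reaches from about 0.15 to 0.775 m from the base axis. Payload 6.1 kg.
Tool frame: the origin (TCP) lies midway between the tips of the shut fingers; the grasp point (between the pads) lies 19 mm behind it (grip_point_offset is the distance from the TCP to the grasp point, in m); z points along the fingers, y is the line along which they close (so a half turn about z gives the same grasp; the last joint's range is limited). The gripper opens to 85 mm and grips with 20 to 120 N. Pads are 22 mm wide; open, the fingers measure 114 mm over their backs; the gripper's body (76 mm by 85 mm) begins 54 mm behind the grasp point. The pads swing forward as they close: fully open they stand 13 mm farther back than shut.
Start: joints at [-1.189, 0.126, -0.04, 1.405, 0, 1.571], TCP at [0.196, -0.487, 0.231] pointing down, gripper open.
Joint ranges: [-2.72, 2.72], [-0.95, 1.95], [-1.27, 1.35], [-1.78, 2.02], [-1.46, 1.47], [-3.14, 3.14]. Speed limits (rad/s): [2.39, 2.39, 3.01, 3.14, 3.14, 3.14].

### API

Orientations are given as a unit quaternion [x, y, z, w].
In Python, from workcell import read_state, camera, camera_params, sign_off, grip_point_offset gives the robot as it stands. The module is installed in compiled form; this text tells all that it offers.
- The arm moves only by the shell command python3 -m creep 'ROWS'. ROWS is JSON, a list of rows, each an object with "claw": the closure, from 0 (fully open) to 1 (shut); "delta_pos": the shift along the world's x, y, z in mm, a list of three; "twist": the turn about the world's z in degrees. In form: [{"claw": claw, "delta_pos": [tx, ty, tz], "twist": twist}, ...]. A call has 1 to 12 rows; each row shifts and turns the commanded pose from where the row before left it; what a row does not reach is not made up. A row lasts 1/10 s, in which the tool goes at most 50 mm and 8.59 degrees, less where a joint would pass 70% of its speed; a pose out of reach is approached as far as the arm can. A call with a gripper value outside its range is refused whole. The fingers move at their own pace and stop on an object; the grip force is fixed at half the most. Time passes only in rows, so rows that do not move let the fingers close. It gives the time, the measured TCP pose, the force, the opening and the grip force at its end, in the units of the state.
- read_state(): the state, without advancing time (a new reading comes with each control period).
- camera(name): name is "side" or "top"; returns the picture (384x512x3 uint8, blue, green, red); there is no depth.
- camera_params(name): a dict with "intrinsics" (3x3 intrinsics, pixels), "cam_to_world" (4x4, takes a point from camera to world coordinates). Camera axes: x right, y down, z forward; pixel columns grow to the right and rows downward; lengths in m; the calibration is good to about 2 mm. A picture is of the moment at which its call begins. camera_params takes no time and is no camera call.
- sign_off(): hands the job in; it is judged then, once.
The state is a dict: "t": time; "joint_positions": joint angles; "qvel": joint speeds; "joint_efforts": joint torques, N m; "position": TCP position; "tool_rot": TCP orientation; "force": force on the tool from outside, world axes, zero at the start; "wrist_torque": the same for the moment, N m; "gripper_width": opening from 0.0 (shut) to 1.0 (fully open); "grip_force": force on a finger pad.
Only numpy, scipy, OpenCV 4.12 (cv2) and the standard library are available. Lean on these libraries where they do the work, as an engineer would, in place of code of your own. Each camera call takes 0.05 s, during which the arm holds its last target. There are 200 camera calls.

## Working session

There is one attempt and no reset: what is moved stays moved. The work goes in short steps, Python scripts to look and compute and a shell command to move; the robot and the scene stay as the last step left them, time stands still between calls to the robot, and variables do not carry over. Pictures are saved under pics/ and viewed, at most 10 in all, crops included, and the job is handed in when it is done.

```bash
mkdir -p pics; python3 - <<'E'
from workcell import *
import cv2,numpy as np
for n in("top","side"):
    im=camera(n);cv2.imwrite(f"pics/{n}0.png",im)
    p=camera_params(n);print(n,p["intrinsics"],np.round(p["cam_to_world"],4))
print(read_state(),grip_point_offset)
E
```

```text
top [[376.1699327    0.         257.9704132 ]
 [  0.         376.1699327  188.54674819]
 [  0.           0.           1.        ]] [[ 0.0108 -0.9982  0.0597  0.4744]
 [-0.9999 -0.0101  0.0114  0.0222]
 [-0.0108 -0.0598 -0.9982  1.539 ]
 [ 0.      0.      0.      1.    ]]
side [[404.57785918   0.         248.42806201]
 [  0.         404.57785918 191.60775891]
 [  0.           0.           1.        ]] [[ 0.9636  0.1735 -0.2034  0.8793]
 [ 0.2671 -0.5896  0.7623 -1.1844]
 [ 0.0123 -0.7888 -0.6145  1.0909]
 [ 0.      0.      0.      1.    ]]
{'t': 0.1, 'joint_positions': array([-1.18902588e+00,  1.26335632e-01, -4.04960003e-02,  1.40538958e+00,
       -2.19873131e-05,  1.57078453e+00]), 'qvel': array([ 0.00135709, -0.00216708,  0.00207538,  0.00206883,  0.00120523,
       -0.00144262]), 'joint_efforts': array([ 1.36046594e-03, -4.36905134e+01,  3.53605771e+01,  1.36652979e-02,
        9.65389791e-05, -4.96497510e-07]), 'position': array([ 0.19545665, -0.48687345,  0.23060301]), 'tool_rot': array([ 9.81835298e-01,  1.89733865e-01, -1.45960674e-04, -6.97419538e-04]), 'force': array([ 0.91890045,  0.27227308, -0.07655343]), 'wrist_torque': array([-0.02230606, -0.00507376,  0.01101475]), 'grip_force': 0.0, 'gripper_width': 1.0003693405630985} 0.0187
```

View pics/top0.png

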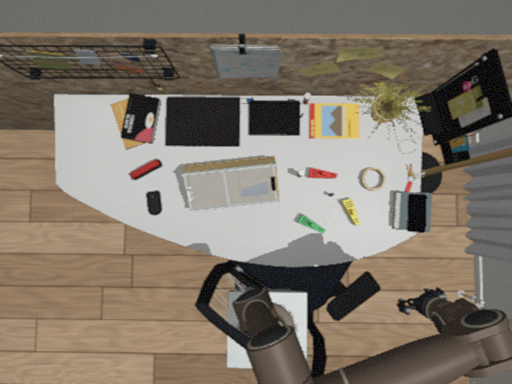

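View pics/side0.png

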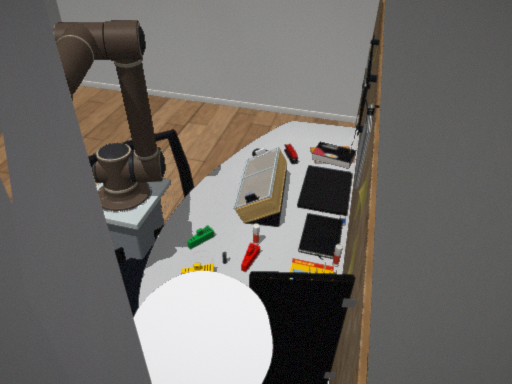

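The top view shows the case at about (230,183), its black handle at (274,184), and the red, green and yellow wedges at (321,174), (311,223) and (351,211). The battery is at (328,194), the tape at (372,178) and the mouse at (153,202). The side view shows the glue stick at (256,233). I'll zoom in next.

```bash
python3 - <<'E'
import cv2,numpy as np
t=cv2.imread("pics/top0.png");s=cv2.imread("pics/side0.png")
a=cv2.resize(t[145:245,172:372],None,fx=4,fy=4,interpolation=cv2.INTER_CUBIC)
cv2.imwrite("pics/topc.png",a)
b=cv2.resize(s[140:290,170:320],None,fx=4,fy=4,interpolation=cv2.INTER_CUBIC)
cv2.imwrite("pics/sidec.png",b)
E
```

```text
(no output)
```

View pics/topc.png

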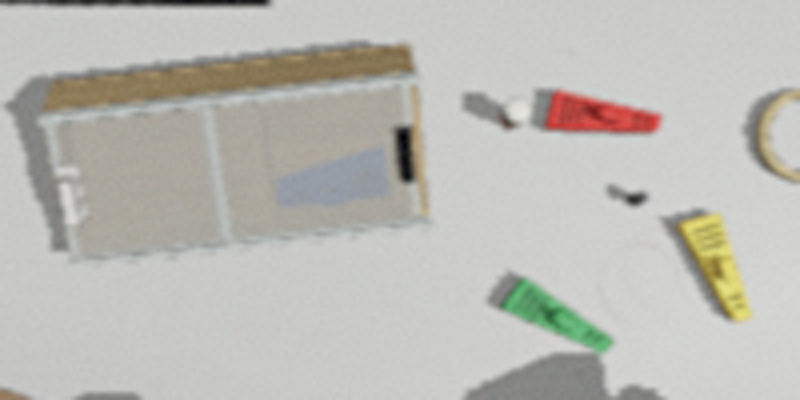

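View pics/sidec.png

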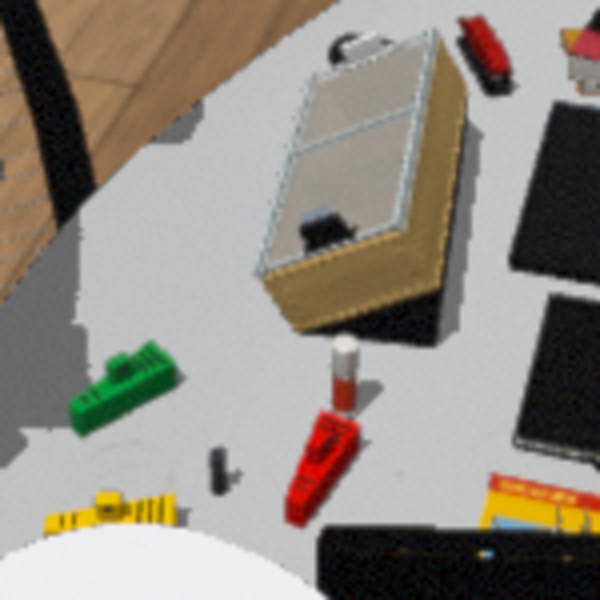

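The top crop shows the glass frame corners at about (276,164), (279,200), (189,210) and (183,174) in full-image pixels. The handle is at (273,183) and the blue wedge's thick end points right. In the side crop the green lug is at (200,230) and the yellow at (197,264); the glue stick stands beside red's thick end.

```bash
cat > h.py <<'E'
import cv2,numpy as np
from workcell import *
def ray(n,uv):
    p=camera_params(n);K=np.array(p["intrinsics"]);T=np.array(p["cam_to_world"])
    d=T[:3,:3]@np.linalg.solve(K,[uv[0],uv[1],1]);return T[:3,3],d
def onz(n,uv,z):
    o,d=ray(n,uv);return o+d*(z-o[2])/d[2]
def proj(n,P):
    p=camera_params(n);K=np.array(p["intrinsics"]);T=np.array(p["cam_to_world"])
    q=K@(T[:3,:3].T@(np.array(P)-T[:3,3]));return q[:2]/q[2]
R={"red":[(0,8),(172,180)],"yellow":[(22,34)],"green":[(50,85)]}
def mask(im,c,roi):
    h=cv2.cvtColor(im,cv2.COLOR_BGR2HSV);m=np.zeros(h.shape[:2],np.uint8)
    for a,b in R[c]: m|=cv2.inRange(h,(a,110,50),(b,255,255))
    z=np.zeros_like(m);x0,y0,x1,y1=roi;z[y0:y1,x0:x1]=m[y0:y1,x0:x1];return z
E
python3 - <<'E'
from h import *
np.set_printoptions(suppress=True,precision=4)
C=[onz("top",u,z) for u,z in(((275.75,163.75),.161),((279,200.5),.081),((189.5,210.5),.081),((183.25,173.75),.161))]
for c in C:print(c)
print([np.linalg.norm((C[i]-C[(i+1)%4])) for i in range(4)], np.degrees(np.arctan2(*(C[0]-C[3])[:2])),np.degrees(np.arctan2(*(C[1]-C[2])[:2])))
top=cv2.imread("pics/top0.png");side=cv2.imread("pics/side0.png")
h=cv2.cvtColor(top,cv2.COLOR_BGR2HSV)
# handle
m=cv2.inRange(h,(0,0,0),(180,255,60))[170:195,262:282];print("handle px",np.argwhere(m).mean(0)[::-1]+[262,170],m.sum()/255)
# model moments of plan
g=np.array([(x,y) for x in np.arange(-55,55.1,1) for y in np.arange(-15,40,1) if y<=15+x*24/110])
def pca(g):
    c=g.mean(0);w,v=np.linalg.eigh(np.cov((g-c).T));a=v[:,1];t=(g-c)@a
    if (t**3).mean()>0:a=-a   # skew: long tail to thin end -> a points to thick
    return c,a,np.sqrt(w)
c0,a0,w0=pca(g);off=np.arctan2(a0[1],a0[0]);print("model",c0,a0,np.degrees(off),w0)
for c,roi in(("red",(305,165,342,185)),("yellow",(338,193,365,230)),("green",(292,210,330,240))):
    m=mask(top,c,roi);uv=np.argwhere(m>0)[:,::-1]
    P=np.array([onz("top",u,.032)[:2] for u in uv]);cc,a,w=pca(P)
    th=np.arctan2(a[1],a[0])-off;r=np.array([[np.cos(th),-np.sin(th)],[np.sin(th),np.cos(th)]])
    print(c,len(uv),"mid",cc-r@c0/1000,"yaw thick",np.degrees(th),w*1000,"side px of lug",proj("side",[*(cc-r@c0/1000),.06]))
print("lugs side", onz("side",(200,229.5),.055),onz("side",(197,264),.058), "red",onz("side",(170+325/4,140+445/4),.055))
print("glue",onz("top",(172+518/4,145+108/4),.09),"bat",onz("top",(172+632/4,145+196/4),.05))
E
```

```text
[ 0.6489 -0.0265  0.161 ]
[ 0.516  -0.0431  0.081 ]
[0.4736 0.3034 0.081 ]
[0.6087 0.314  0.161 ]
[np.float64(0.1560048977957376), np.float64(0.349083446106753), np.float64(0.15729607567136822), np.float64(0.34291297661132514)] 173.2545428464818 173.0249835696346
handle px [272.75   183.3125] 32.0
model [7.3366 0.558 ] [0.9929 0.1191] 6.841996154443756 [ 9.414  31.4055]
red 189 mid [ 0.6261 -0.219 ] yaw thick 76.34880400423017 [ 8.7187 30.1104] side px of lug [248.78   248.5921]
yellow 196 mid [ 0.4754 -0.3327] yaw thick 17.486939583554626 [ 9.0239 29.7898] side px of lug [196.7551 263.0508]
green 121 mid [ 0.4241 -0.174 ] yaw thick 55.536183354919864 [ 6.7326 29.1806] side px of lug [199.3691 229.0623]
lugs side [ 0.4249 -0.1706  0.055 ] [ 0.477  -0.3348  0.058 ] red [ 0.6366 -0.2243  0.055 ]
glue [ 0.6268 -0.1288  0.09  ] bat [ 0.5447 -0.2458  0.05  ]
```

```bash
python3 - <<'E'
from h import *
np.set_printoptions(suppress=True,precision=4)
print("handle",onz("top",(272.75,183.3),.130),"expect .5765 -.0209")
top=cv2.imread("pics/top0.png");side=cv2.imread("pics/side0.png")
h=cv2.cvtColor(top,cv2.COLOR_BGR2HSV)
m=cv2.inRange(h,(45,60,20),(90,255,255));m[:210]=0;m[240:]=0;m[:,:292]=0;m[:,330:]=0
uv=np.argwhere(m>0)[:,::-1];P=np.array([onz("top",u,.032)[:2] for u in uv]);c=P.mean(0)
w,v=np.linalg.eigh(np.cov((P-c).T));print("green",len(uv),c,np.degrees(np.arctan2(v[1,1],v[0,1])),np.sqrt(w)*1000)
for n,mm in(("green",m),("red",mask(top,"red",(305,165,342,185))),("yellow",mask(top,"yellow",(338,193,365,230)))):
    q=cv2.approxPolyN(max(cv2.findContours(mm,0,2)[0],key=cv2.contourArea),4)[0]
    Q=np.array([onz("top",u,.032)[:2] for u in q]);e=np.roll(Q,-1,0)-Q
    print(n,[(round(np.linalg.norm(x)*1000),round(np.degrees(np.arctan2(x[1],x[0])))) for x in e],(Q.mean(0)))
E
python3 -m creep '[{"claw":0.5,"delta_pos":[40,0,0],"twist":8.5},{"claw":0.5,"delta_pos":[40,20,0],"twist":8.5}]'; python3 -c "
from workcell import *
print(read_state()['joint_positions'])"
```

```text
handle [ 0.579 -0.017  0.13 ] expect .5765 -.0209
green 188 [ 0.4274 -0.1678] 62.15426755802087 [ 8.4902 30.929 ]
green [(16, 166), (117, 67), (40, -45), (102, -125)] [ 0.4242 -0.1753]
red [(17, 135), (100, 91), (40, 0), (116, -104)] [ 0.6267 -0.218 ]
yellow [(21, 112), (108, 28), (38, -71), (105, -160)] [ 0.4757 -0.3325]
t: 0.3
position: [0.2758, -0.4684, 0.2305]
tool_rot: [0.943, 0.334, -0.0, -0.0]
force: [1.3, -0.4, -0.8]
gripper_width: 0.691
grip_force: 0.0
[-1.03842457e+00  1.61379385e-01  1.43388095e-04  1.40978322e+00
 -2.60553695e-04  1.42233639e+00]
```

```bash

python3 -m creep '[{"claw":0.6,"delta_pos":[22,32,0],"twist":8.5},{"claw":0.6,"delta_pos":[22,32,0],"twist":8.5},{"claw":0.6,"delta_pos":[22,32,0],"twist":8.5},{"claw":0.6,"delta_pos":[22,32,0],"twist":8.5},{"claw":0.6,"delta_pos":[22,32,0],"twist":8.5},{"claw":0.6,"delta_pos":[22,32,0],"twist":8.5},{"claw":0.6,"delta_pos":[22,32,0],"twist":8.5},{"claw":0.6,"delta_pos":[22,32,0],"twist":8.5},{"claw":0.6,"delta_pos":[22,32,0],"twist":8.5},{"claw":0.6,"delta_pos":[22,32,0],"twist":8.5},{"claw":0.6,"delta_pos":[22,32,0],"twist":8.5},{"claw":0.6,"delta_pos":[22,32,0],"twist":8.5}]' | grep -E "t:|pos|rot"
python3 -m creep '[{"claw":0.6,"delta_pos":[10,16,0],"twist":8.5},{"claw":0.6,"delta_pos":[10,16,0],"twist":8.5},{"claw":0.6,"delta_pos":[10,16,0],"twist":8.5},{"claw":0.6,"delta_pos":[10,16,0],"twist":8.5},{"claw":0.6,"delta_pos":[0,0,0],"twist":8.5},{"claw":0.6,"delta_pos":[0,0,0],"twist":3.3},{"claw":0.6,"delta_pos":[0,0,0],"twist":0}]'
```

```text
t: 1.5
position: [0.5401, -0.0817, 0.2309]
tool_rot: [0.332, 0.943, -0.0, -0.0]
t: 2.2
position: [0.5794, -0.019, 0.2307]
tool_rot: [-0.058, 0.998, 0.0, -0.001]
force: [-0.1, -0.3, -0.7]
gripper_width: 0.399
grip_force: 0.0
```

```bash

python3 -m creep '[{"claw":0.6,"delta_pos":[0,0,-40],"twist":0},{"claw":0.6,"delta_pos":[0,0,-40],"twist":0},{"claw":0.6,"delta_pos":[0,0,-15],"twist":0},{"claw":0.6,"delta_pos":[0,0,-13],"twist":0},{"claw":0.6,"delta_pos":[0,0,0],"twist":0}]'
python3 -m creep '[{"claw":1,"delta_pos":[0,0,0],"twist":0},{"claw":1,"delta_pos":[0,0,0],"twist":0},{"claw":1,"delta_pos":[0,0,0],"twist":0},{"claw":1,"delta_pos":[0,0,0],"twist":0}]'
```

```text
t: 2.7
position: [0.5786, -0.0193, 0.1216]
tool_rot: [-0.058, 0.998, 0.0, -0.001]
force: [0.2, 0.1, -0.3]
gripper_width: 0.399
grip_force: 0.0
t: 3.1
position: [0.5801, -0.0179, 0.1248]
tool_rot: [-0.059, 0.998, 0.001, 0.001]
force: [-0.7, 4.8, -0.1]
gripper_width: 0.125
grip_force: 59.8
```

```bash

python3 -m creep '[{"claw":1,"delta_pos":[-0.6,5,0],"twist":0},{"claw":1,"delta_pos":[-1.5,13,0],"twist":0},{"claw":1,"delta_pos":[-1.8,15,0],"twist":0},{"claw":1,"delta_pos":[-1.8,15,0],"twist":0},{"claw":1,"delta_pos":[-1.8,15,0],"twist":0},{"claw":1,"delta_pos":[-1.8,15,0],"twist":0},{"claw":1,"delta_pos":[-1.8,15,0],"twist":0},{"claw":1,"delta_pos":[-1.8,15,0],"twist":0},{"claw":1,"delta_pos":[-1.8,15,0],"twist":0},{"claw":1,"delta_pos":[-1.4,12,0],"twist":0},{"claw":1,"delta_pos":[-0.6,5,0],"twist":0},{"claw":1,"delta_pos":[0,0,0],"twist":0}]'
```

```text
t: 4.3
position: [0.5634, 0.123, 0.1247]
tool_rot: [-0.059, 0.998, 0.001, 0.001]
force: [-0.1, 1.2, 6.1]
gripper_width: 0.123
grip_force: 60.6
```

```bash

python3 -m creep '[{"claw":0.6,"delta_pos":[0,0,0],"twist":0},{"claw":0.6,"delta_pos":[0,0,0],"twist":0},{"claw":0.6,"delta_pos":[0,0,20],"twist":0},{"claw":0.6,"delta_pos":[0,0,40],"twist":0},{"claw":0.6,"delta_pos":[0,0,30],"twist":0}]'|head -2
python3 -m creep '[{"claw":0.5,"delta_pos":[-17.4,-37,0],"twist":-5.2},{"claw":0.5,"delta_pos":[-17.4,-37,0],"twist":-5.2},{"claw":0.5,"delta_pos":[-17.4,-37,0],"twist":-5.2},{"claw":0.5,"delta_pos":[-17.4,-37,0],"twist":-5.2},{"claw":0.5,"delta_pos":[-17.4,-37,0],"twist":-5.2},{"claw":0.5,"delta_pos":[-17.4,-37,0],"twist":-5.2},{"claw":0.5,"delta_pos":[-17.4,-37,0],"twist":-5.2},{"claw":0.5,"delta_pos":[-17.4,-37,0],"twist":-5.2},{"claw":0.5,"delta_pos":[0,0,0],"twist":0}]'
python3 - <<'E'
from h import *
t=camera("top");s=camera("side");cv2.imwrite("pics/t1.png",t);cv2.imwrite("pics/s1.png",s)
a=cv2.resize(t[150:220,175:295],(800,467),interpolation=cv2.INTER_CUBIC)
cv2.imwrite("pics/t1c.png",a)
E
```

```text
t: 4.8
position: [0.5626, 0.121, 0.2146]
t: 5.7
position: [0.4218, -0.1783, 0.2132]
tool_rot: [0.304, 0.953, -0.0, -0.0]
force: [1.0, -0.1, 0.2]
gripper_width: 0.498
grip_force: 0.0
```

View pics/t1c.png

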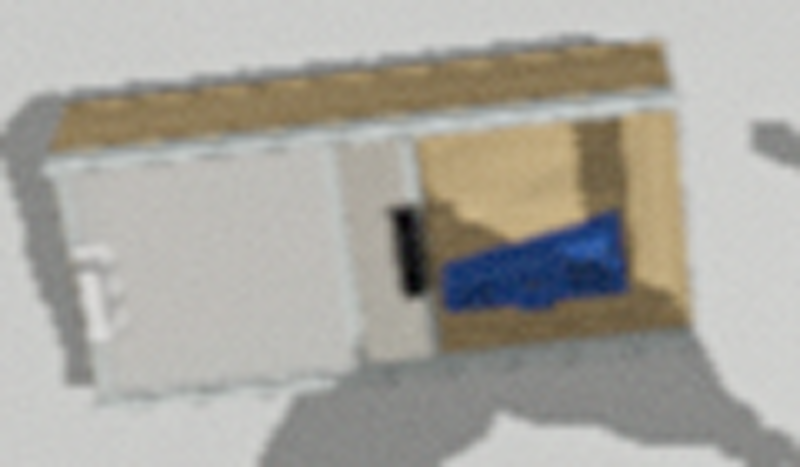

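The door is open: the handle is at crop (408,250), the compartment is clear, and blue lies at the lower wall with its thick end to the right. I'll refine the case pose from blue.

```bash
cat >> h.py <<'E'
O=np.array([.6123,.0594,.050]);a=np.radians(6.75)
X=np.array([np.cos(a)*.8660,np.sin(a)*.8660,.5]);Y=np.array([-np.sin(a),np.cos(a),0]);Z=np.cross(X,Y);RC=np.c_[X,Y,Z]
def oncase(n,uv,zc):   # pixel -> case coords (mm) on plane z_c=zc(mm)
    o,d=ray(n,uv);o=RC.T@(o-O);d=RC.T@d;return 1000*(o+d*(zc/1000-o[2])/d[2])
def c2w(x,y,z):return O+RC@np.array([x,y,z])/1000
R["blue"]=[(105,130)]
E
python3 - <<'E'
from h import *
np.set_printoptions(suppress=True,precision=1)
for n,roi in(("top",(235,175,275,205)),("side",(220,170,290,225))):
    im=cv2.imread(f"pics/{n[0]}1.png");m=mask(im,"blue",roi)
    uv=np.argwhere(m>0)[:,::-1];P=np.array([oncase(n,u,35)[:2] for u in uv])
    print(n,len(uv),P.mean(0),P.min(0),P.max(0))
    if n=="top":
        c=P.mean(0);w,v=np.linalg.eigh(np.cov((P-c).T));print(np.sqrt(w),np.degrees(np.arctan2(v[1,1],v[0,1])))
im=cv2.imread("pics/t1.png")
f=lambda u,v:(175+u*120/800,150+v*70/467)
print("lug",oncase("top",f(535,277),58))
print("inner upper R/L of opening", oncase("top",f(672,95),82),oncase("top",f(418,138),82),"front",oncase("top",f(690,328),82),oncase("top",f(440,355),82))
E
```

```text
top 244 [-44.4  -5.4] [-67.3 -53.5] [-14.2  51.4]
[12.1 30. ] 98.0131420938037
side 63 [-52.7  22.7] [-76.3  -3.4] [-26.9  53.1]
lug [-39.4  -2.7  58. ]
inner upper R/L of opening [ 75.9 -89.7  82. ] [66.6 52.8 82. ] front [-70.9 -88.9  82. ] [-70.9  56.8  82. ]
```

```bash
sed -i 's/O=np.array(\[.6123,.0594,.050\])/O=np.array([.6143,.0596,.050])/' h.py
python3 -m creep '[{"claw":0.5,"delta_pos":[1,2,-40],"twist":0},{"claw":0.5,"delta_pos":[1,2,-45],"twist":0},{"claw":0.5,"delta_pos":[0,0,-45],"twist":0},{"claw":0.5,"delta_pos":[0,0,-30],"twist":0},{"claw":0.5,"delta_pos":[0,0,-13],"twist":0},{"claw":0.5,"delta_pos":[0,0,0],"twist":0}]'
python3 -m creep '[{"claw":1,"delta_pos":[0,0,0],"twist":0},{"claw":1,"delta_pos":[0,0,0],"twist":0},{"claw":1,"delta_pos":[0,0,0],"twist":0},{"claw":1,"delta_pos":[0,0,0],"twist":0}]'
```

```text
t: 6.4
position: [0.425, -0.1698, 0.0389]
tool_rot: [0.299, 0.954, 0.0, -0.002]
force: [0.1, 0.0, -0.3]
gripper_width: 0.497
grip_force: 0.0
t: 6.8
position: [0.4274, -0.1716, 0.0422]
tool_rot: [0.3, 0.954, 0.0, 0.002]
force: [-0.8, 0.8, 7.1]
gripper_width: 0.243
grip_force: 59.6
```

```bash

python3 -m creep '[{"claw":1,"delta_pos":[0,0,30],"twist":0},{"claw":1,"delta_pos":[0,0,45],"twist":0},{"claw":1,"delta_pos":[0,0,45],"twist":0},{"claw":1,"delta_pos":[18,24,45],"twist":5},{"claw":1,"delta_pos":[22,29,23],"twist":5},{"claw":1,"delta_pos":[22,29,0],"twist":5},{"claw":1,"delta_pos":[22,30,0],"twist":5},{"claw":1,"delta_pos":[22,30,0],"twist":5},{"claw":1,"delta_pos":[22,30,0],"twist":5},{"claw":1,"delta_pos":[22,29,0],"twist":5},{"claw":1,"delta_pos":[22,28,0],"twist":6.6},{"claw":1,"delta_pos":[0,0,0],"twist":0}]'
python3 -m creep '[{"claw":1,"delta_pos":[0,0,-20],"twist":0},{"claw":1,"delta_pos":[0,0,-30],"twist":0},{"claw":1,"delta_pos":[0,0,0],"twist":0}]'
python3 - <<'E'
from h import *
p=read_state()['position'];print(p,RC.T@(p-O)*1000, c2w(-15*.866,0,0))
E
```

```text
t: 8.0
position: [0.5983, 0.059, 0.2242]
tool_rot: [-0.061, 0.998, 0.0, 0.0]
force: [0.7, -0.6, -0.3]
gripper_width: 0.242
grip_force: 59.0
t: 8.3
position: [0.5939, 0.0553, 0.1714]
tool_rot: [-0.058, 0.998, -0.0, -0.003]
force: [-0.1, 0.5, -0.5]
gripper_width: 0.242
grip_force: 59.0
[0.59394275 0.05529766 0.17144477] [ 42.77728586  -1.87978211 115.53208352] [0.60312864 0.05827778 0.043505  ]
```

```bash

python3 -m creep '[{"claw":1,"delta_pos":[0,0,0],"twist":0}]' | head -3
python3 - <<'E'
from h import *
for i in range(2):
  p=read_state()['position'];print(p,RC.T@(p-O)*1000)
E
python3 -m creep '[{"claw":1,"delta_pos":[0,0,0],"twist":0}]' | head -3
```

```text
t: 8.4
position: [0.5957, 0.0554, 0.1754]
tool_rot: [-0.058, 0.998, -0.0, -0.0]
[0.59569747 0.05542088 0.17540016] [ 46.27656999  -1.96366298 118.07893516]
[0.59569747 0.05542088 0.17540016] [ 46.27656999  -1.96366298 118.07893516]
t: 8.5
position: [0.5969, 0.0556, 0.1768]
tool_rot: [-0.058, 0.998, 0.0, 0.001]
```

```bash

python3 -m creep '[{"claw":1,"delta_pos":[2,2,-25],"twist":0},{"claw":1,"delta_pos":[0,0,-25],"twist":0},{"claw":1,"delta_pos":[0,0,-15],"twist":0},{"claw":1,"delta_pos":[0,0,-8],"twist":0},{"claw":1,"delta_pos":[0,0,-4],"twist":0},{"claw":1,"delta_pos":[0,0,0],"twist":0},{"claw":1,"delta_pos":[0,0,0],"twist":0}]'
python3 - <<'E'
from h import *
p=read_state()['position'];print(RC.T@(p-O)*1000)
cv2.imwrite("pics/t2.png",cv2.resize(camera("top")[150:220,175:295],(800,467),interpolation=cv2.INTER_CUBIC))
E
```

```text
t: 9.2
position: [0.599, 0.058, 0.0991]
tool_rot: [-0.058, 0.998, 0.0, 0.001]
force: [-0.4, 0.1, -0.5]
gripper_width: 0.239
grip_force: 59.1
[11.26575221  0.2192893  50.19584077]
```

View pics/t2.png

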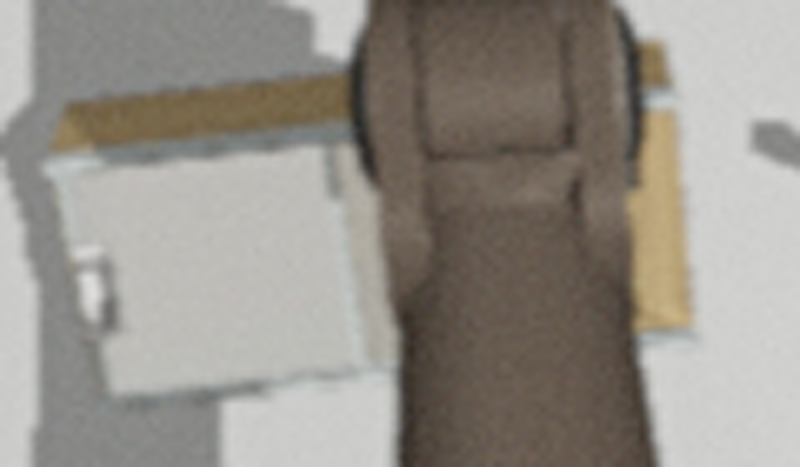

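The arm hides the compartment in this view, and the front door is still in place. I'll feel for contact by force.

```bash

python3 -m creep '[{"claw":1,"delta_pos":[0,0,-3],"twist":0},{"claw":1,"delta_pos":[0,0,-2],"twist":0},{"claw":1,"delta_pos":[0,0,0],"twist":0}]'
python3 -m creep '[{"claw":1,"delta_pos":[0,0,-3],"twist":0},{"claw":1,"delta_pos":[0,0,0],"twist":0}]'
```

```text
t: 9.55
position: [0.5987, 0.058, 0.0939]
tool_rot: [-0.058, 0.998, 0.0, 0.001]
force: [-1.6, 0.3, 5.1]
gripper_width: 0.239
grip_force: 59.6
t: 9.75
position: [0.599, 0.058, 0.0937]
tool_rot: [-0.058, 0.998, 0.0, 0.002]
force: [-7.8, -0.9, 20.7]
gripper_width: 0.24
grip_force: 61.6
```

```bash

python3 -m creep '[{"claw":0.45,"delta_pos":[0,0,2],"twist":0},{"claw":0.45,"delta_pos":[0,0,0],"twist":0},{"claw":0.45,"delta_pos":[0,0,0],"twist":0},{"claw":0.45,"delta_pos":[0,0,25],"twist":0},{"claw":0.45,"delta_pos":[0,0,40],"twist":0},{"claw":0.45,"delta_pos":[0,0,40],"twist":0},{"claw":0.5,"delta_pos":[-20,-40,20],"twist":8},{"claw":0.5,"delta_pos":[-20,-45,10],"twist":8},{"claw":0.5,"delta_pos":[-20,-45,0],"twist":8},{"claw":0.5,"delta_pos":[-20,-45,0],"twist":8},{"claw":0.5,"delta_pos":[-10,-45,0],"twist":8},{"claw":0.5,"delta_pos":[0,-40,0],"twist":8}]'
python3 - <<'E'
from h import *
t=camera("top");s=camera("side")
cv2.imwrite("pics/t3f.png",t);cv2.imwrite("pics/s3f.png",s)
a=cv2.resize(t[150:220,175:295],(640,373),interpolation=cv2.INTER_CUBIC)
b=cv2.resize(s[150:225,230:295],(323,373),interpolation=cv2.INTER_CUBIC)
cv2.imwrite("pics/t3.png",np.hstack([a[:,180:],b]))
E
```

```text
t: 10.95
position: [0.5085, -0.1998, 0.2269]
tool_rot: [-0.456, 0.89, 0.0, -0.0]
force: [1.2, 0.1, -0.4]
gripper_width: 0.505
grip_force: 0.0
```

View pics/t3.png

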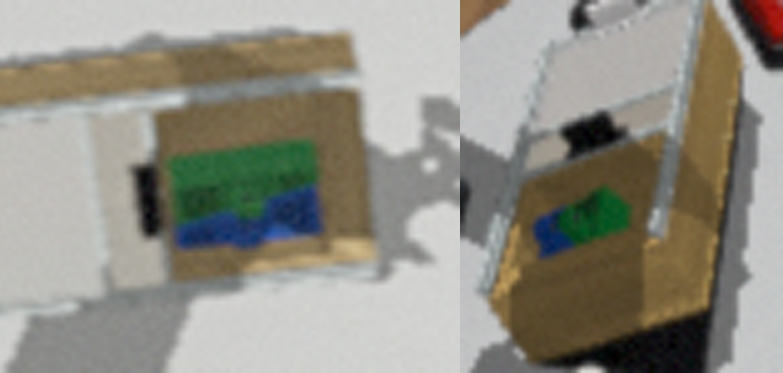

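Green lies flat against blue in slot 2: green top at (245,170), blue below it. Yellow is next.

```bash

python3 -m creep '[{"claw":0.5,"delta_pos":[-8,-33,0],"twist":8},{"claw":0.5,"delta_pos":[-8,-33,0],"twist":8},{"claw":0.5,"delta_pos":[-8,-33,0],"twist":8},{"claw":0.5,"delta_pos":[-8.5,-33.5,0],"twist":8},{"claw":0.5,"delta_pos":[0,0,-10],"twist":8},{"claw":0.5,"delta_pos":[0,0,-20],"twist":8},{"claw":0.5,"delta_pos":[0,0,-20],"twist":5.7},{"claw":0.5,"delta_pos":[0,0,0],"twist":0},{"claw":0.5,"delta_pos":[0,0,0],"twist":0},{"claw":0.5,"delta_pos":[0,0,0],"twist":0}]'
```

```text
t: 12.05
position: [0.4781, -0.3305, 0.1779]
tool_rot: [0.807, -0.59, 0.001, -0.0]
force: [-1.3, -0.2, 1.1]
gripper_width: 0.5
grip_force: 0.0
```

```bash

python3 -m creep '[{"claw":0.5,"delta_pos":[-2,-3,-40],"twist":0},{"claw":0.5,"delta_pos":[0,0,-45],"twist":0},{"claw":0.5,"delta_pos":[0,0,-30],"twist":0},{"claw":0.5,"delta_pos":[0,0,-15],"twist":0},{"claw":0.5,"delta_pos":[0,0,-8],"twist":0},{"claw":0.5,"delta_pos":[0,0,0],"twist":0},{"claw":0.5,"delta_pos":[0,0,0],"twist":0}]'
python3 -m creep '[{"claw":1,"delta_pos":[0,0,0],"twist":0},{"claw":1,"delta_pos":[0,0,0],"twist":0},{"claw":1,"delta_pos":[0,0,0],"twist":0},{"claw":1,"delta_pos":[0,0,0],"twist":0}]'
```

```text
t: 12.75
position: [0.4764, -0.3341, 0.0403]
tool_rot: [0.807, -0.59, 0.001, -0.0]
force: [0.5, 0.6, -0.2]
gripper_width: 0.5
grip_force: 0.0
t: 13.15
position: [0.4765, -0.3343, 0.0406]
tool_rot: [0.807, -0.59, 0.002, -0.0]
force: [-0.6, 0.4, 7.3]
gripper_width: 0.238
grip_force: 59.6
```

```bash

python3 -m creep '[{"claw":1,"delta_pos":[0,0,30],"twist":0},{"claw":1,"delta_pos":[0,0,45],"twist":0},{"claw":1,"delta_pos":[0,0,45],"twist":0},{"claw":1,"delta_pos":[0,0,40],"twist":0}]' | head -2
python3 -m creep '[{"claw":1,"delta_pos":[6,28,0],"twist":-8},{"claw":1,"delta_pos":[6,30,0],"twist":-8},{"claw":1,"delta_pos":[6,30,0],"twist":-8},{"claw":1,"delta_pos":[6,30,0],"twist":-8},{"claw":1,"delta_pos":[6,30,0],"twist":-8},{"claw":1,"delta_pos":[6,30,0],"twist":-8},{"claw":1,"delta_pos":[6,30,0],"twist":-8},{"claw":1,"delta_pos":[6,30,0],"twist":-8},{"claw":1,"delta_pos":[6,30,0],"twist":-8},{"claw":1,"delta_pos":[6,30,0],"twist":-8},{"claw":1,"delta_pos":[6,30,0],"twist":-8},{"claw":1,"delta_pos":[7,30,0],"twist":-8}]' | head -2
python3 -m creep '[{"claw":1,"delta_pos":[0,28,0],"twist":-5},{"claw":1,"delta_pos":[0,0,0],"twist":0},{"claw":1,"delta_pos":[0,0,0],"twist":0},{"claw":1,"delta_pos":[0,0,0],"twist":0}]'
cat >> h.py <<'E'
def st():
    s=read_state();p=s['position'];d=p-O;q=s['tool_rot']
    print("xh %.1f yc %.1f z %.1f G %.1f"%((d[0]*np.cos(a)+d[1]*np.sin(a))*1e3,(Y@d)*1e3,p[2]*1e3,2*np.degrees(np.arctan2(q[1],q[0]))-90),np.round(s['force'],1),round(s['t'],2))
E
python3 -c "from h import *;st()"
```

```text
t: 13.55
position: [0.4754, -0.3335, 0.2013]
t: 14.75
position: [0.5484, 0.0257, 0.199]
t: 15.15
position: [0.5484, 0.0518, 0.1989]
tool_rot: [-0.059, 0.998, -0.0, -0.0]
force: [0.1, -0.5, 0.3]
gripper_width: 0.238
grip_force: 59.0
xh -66.4 yc -0.0 z 198.9 G 96.7 [ 0.1 -0.5  0.3] 15.15
```

```bash

python3 -m creep '[{"claw":1,"delta_pos":[-6.5,-0.8,-20],"twist":0},{"claw":1,"delta_pos":[0,0,-25],"twist":0},{"claw":1,"delta_pos":[0,0,-18],"twist":0},{"claw":1,"delta_pos":[0,0,-10],"twist":0},{"claw":1,"delta_pos":[0,0,0],"twist":0},{"claw":1,"delta_pos":[0,0,0],"twist":0}]' >/dev/null; python3 -c "from h import *;st()"
python3 -m creep '[{"claw":1,"delta_pos":[-4,-0.5,0],"twist":0},{"claw":1,"delta_pos":[-4,-0.5,0],"twist":0},{"claw":1,"delta_pos":[0,0,0],"twist":0}]' >/dev/null; python3 -c "from h import *;st()"
```

```text
xh -73.9 yc -0.7 z 126.9 G 96.6 [-4.9 -1.7  6.5] 15.75
xh -81.2 yc 0.2 z 126.0 G 96.7 [-0.7 -0.3 -0.2] 16.05
```

```bash

python3 -m creep '[{"claw":1,"delta_pos":[-4,-0.5,0],"twist":0},{"claw":1,"delta_pos":[0,0,0],"twist":0}]' >/dev/null; python3 -c "from h import *;st()"
python3 -m creep '[{"claw":1,"delta_pos":[-5,-0.6,0],"twist":0},{"claw":1,"delta_pos":[0,0,0],"twist":0}]' >/dev/null; python3 -c "from h import *;st()"
```

```text
xh -85.2 yc 0.5 z 125.8 G 96.7 [-0.2 -0.4 -0.9] 16.25
xh -90.5 yc 0.5 z 125.8 G 96.7 [-1.   0.1 -1.1] 16.45
```

```bash

python3 -m creep '[{"claw":1,"delta_pos":[0,0,-3],"twist":0},{"claw":1,"delta_pos":[0,0,0],"twist":0}]' >/dev/null; python3 -c "from h import *;st()"
python3 -m creep '[{"claw":1,"delta_pos":[0,0,-3],"twist":0},{"claw":1,"delta_pos":[0,0,0],"twist":0}]' >/dev/null; python3 -c "from h import *;st()"
```

```text
xh -90.0 yc 0.5 z 122.4 G 96.7 [ 0.4  0.3 -0.5] 16.65
xh -90.0 yc 0.5 z 119.4 G 96.7 [ 0.3 -0.5 -0.9] 16.85
```

```bash

python3 - <<'E'
from h import *
s=camera("side")
def dr(im,pts,c):
    for p in pts:
        u=proj("side",c2w(*p));cv2.circle(im,tuple(int(round((v-o)*6)) for v,o in zip(u,(210,145))),3,c,-1)
b=cv2.resize(s[145:240,210:310],(600,570),interpolation=cv2.INTER_CUBIC)
dr(b,[(x,y,82) for x in(-80,80) for y in(-91,262)],(0,0,255))
dr(b,[(x,y,66) for x in(-64.5,64.5) for y in(-59,)],(255,0,255))
cv2.imwrite("pics/s4.png",b)
E
```

```text
(no output)
```

View pics/s4.png

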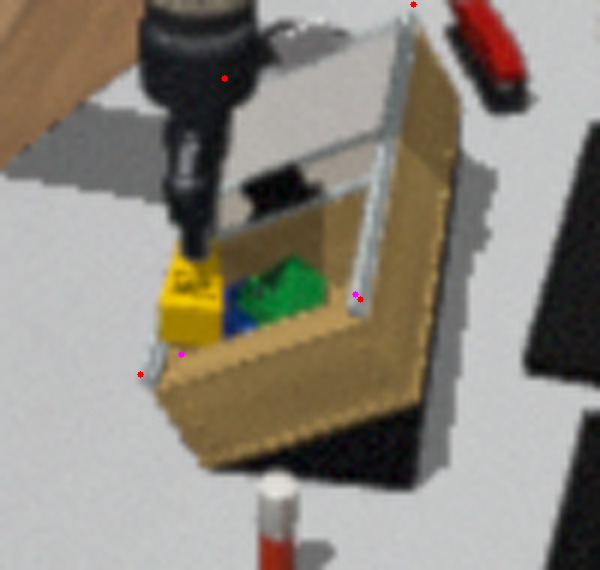

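The side view shows yellow held level above the lower wall, at about (190,300). The tracks are thin strips at the outer edges, so the lower track is only just ahead. I'll keep pushing.

```bash

python3 -m creep '[{"claw":1,"delta_pos":[-4,-0.5,0],"twist":0},{"claw":1,"delta_pos":[0,0,0],"twist":0}]' >/dev/null; python3 -c "from h import *;st()"
python3 -m creep '[{"claw":1,"delta_pos":[-4,-0.5,0],"twist":0},{"claw":1,"delta_pos":[0,0,0],"twist":0}]' >/dev/null; python3 -c "from h import *;st()"
python3 -m creep '[{"claw":1,"delta_pos":[-4,-0.5,0],"twist":0},{"claw":1,"delta_pos":[0,0,0],"twist":0}]' >/dev/null; python3 -c "from h import *;st()"
```

```text
xh -92.3 yc 0.5 z 120.8 G 96.7 [3.9 0.6 0.5] 17.1
xh -95.4 yc 0.5 z 121.5 G 96.7 [7.4 1.4 1.2] 17.3
xh -98.7 yc 0.5 z 122.0 G 96.7 [7.5 1.6 2.8] 17.5
```

```bash

python3 -m creep '[{"claw":1,"delta_pos":[-4,-0.5,0],"twist":0},{"claw":1,"delta_pos":[-4,-0.5,0],"twist":0},{"claw":1,"delta_pos":[0,0,0],"twist":0}]' >/dev/null; python3 -c "from h import *;st()"
python3 -m creep '[{"claw":1,"delta_pos":[-4,-0.5,0],"twist":0},{"claw":1,"delta_pos":[-4,-0.5,0],"twist":0},{"claw":1,"delta_pos":[-2,0,0],"twist":0},{"claw":1,"delta_pos":[0,0,0],"twist":0}]' >/dev/null; python3 -c "from h import *;st()"
python3 - <<'E'
from h import *
s=camera("side");cv2.imwrite("pics/s5.png",cv2.resize(s[145:240,210:310],(600,570),interpolation=cv2.INTER_CUBIC))
E
```

```text
xh -106.5 yc 0.5 z 122.3 G 96.7 [8.7 1.8 4.4] 17.8
xh -117.4 yc 0.5 z 121.7 G 96.7 [7.2 0.3 2.2] 18.2
```

View pics/s5.png

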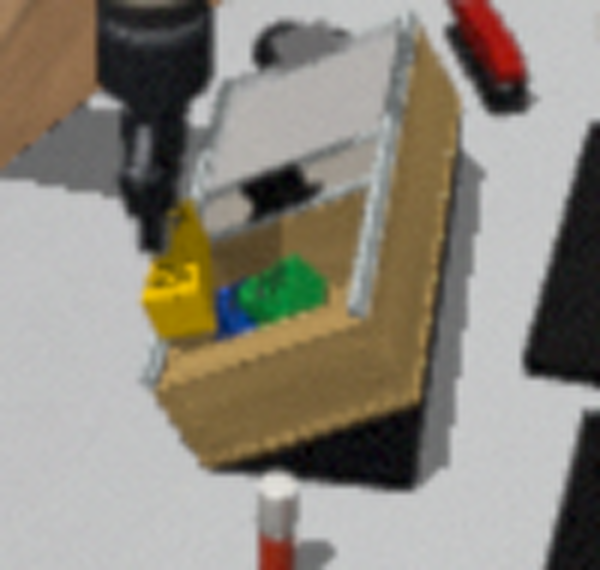

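Yellow is now tilted about 29°, parallel to the case face: its bottom edge at (150–215,335) follows the slope. I'll carry it to slot 3.

```bash

python3 -m creep '[{"claw":1,"delta_pos":[4,0,20],"twist":0},{"claw":1,"delta_pos":[0,0,40],"twist":0},{"claw":1,"delta_pos":[10,1,10],"twist":0},{"claw":1,"delta_pos":[30,3.5,0],"twist":0},{"claw":1,"delta_pos":[30,3.5,0],"twist":0},{"claw":1,"delta_pos":[30,3.8,0],"twist":0},{"claw":1,"delta_pos":[0,0,-20],"twist":0},{"claw":1,"delta_pos":[0,0,-20],"twist":0},{"claw":1,"delta_pos":[0,0,0],"twist":0},{"claw":1,"delta_pos":[0,0,0],"twist":0}]' >/dev/null; python3 -c "from h import *;st()"
```

```text
xh -27.0 yc -0.4 z 147.5 G 96.6 [-34.2  -5.1   8.4] 19.25
```

```bash

python3 -m creep '[{"claw":1,"delta_pos":[-14,-1.7,0],"twist":0},{"claw":1,"delta_pos":[-14,-1.7,5],"twist":0},{"claw":1,"delta_pos":[0,0,0],"twist":0},{"claw":1,"delta_pos":[0,0,0],"twist":0}]' ; python3 -c "
from h import *
st()
s=camera('side');m=mask(s,'yellow',(220,150,290,240))
c=max(cv2.findContours(m,0,1)[0],key=cv2.contourArea)
print(cv2.contourArea(c),cv2.approxPolyN(c,6)[0].tolist())
s=cv2.imread('pics/s5.png');m=cv2.resize(s,(100,95),interpolation=cv2.INTER_AREA);h=np.zeros((384,512,3),np.uint8);h[145:240,210:310]=m
m=mask(h,'yellow',(220,150,290,240));c=max(cv2.findContours(m,0,1)[0],key=cv2.contourArea)
print(cv2.contourArea(c),cv2.approxPolyN(c,6)[0].tolist())
"
```

```text
t: 19.65
position: [0.5714, 0.0545, 0.1557]
tool_rot: [-0.058, 0.998, 0.0, 0.001]
force: [0.5, -0.2, -0.9]
gripper_width: 0.233
grip_force: 65.4
xh -43.2 yc -0.1 z 155.7 G 96.7 [ 0.5 -0.2 -0.9] 19.65
173.0 [[267, 174], [267, 179], [264, 195], [254, 191], [258, 174], [261, 172]]
170.0 [[245, 186], [245, 200], [237, 201], [233, 194], [238, 179], [241, 178]]
```

```bash
python3 -c "
from h import *
xh=np.array([np.cos(a),np.sin(a),0]);P=np.array([.5714,.0545,.1557])-.055*Y-[0,0,.03]
for th in(-30,-15,0,15,30):
    d=xh*np.cos(np.radians(th))+np.array([0,0,np.sin(np.radians(th))])
    u=proj('side',P-d*.02);v=proj('side',P+d*.02);print(th,(v-u))
s=camera('side');cv2.imwrite('pics/s6f.png',s);m=mask(s,'yellow',(220,150,290,240))
for r in range(168,198):print(r,''.join('#' if x else '.' for x in m[r,248:275]))
"
```

```text
-30 [8.81165856 5.01136084]
-15 [9.88354063 3.15255397]
0 [10.28195319  1.07894187]
15 [ 9.9797483  -1.06821399]
30 [ 8.99747665 -3.14263107]
168 ...........................
169 ...........................
170 ...........................
171 ...........................
172 .............##............
173 ...........########........
174 ...........#########.......
175 ..........##########.......
176 ..........##########.......
177 ..........##########.......
178 ...#.....###########.......
179 ...#.....##########........
180 ...#.....##########........
181 ........###########........
182 ........###########........
183 ........###########.#......
184 ........##########.........
185 ........##########.........
186 ........##########.........
187 ........#########..........
188 .......##########..........
189 ......###########..........
190 ....#..##########..........
191 .......##########..........
192 .........########..........
193 ................#..........
194 ................#..........
195 ................#..........
196 ..............#............
197 ...........................
```

```bash

python3 -m creep '[{"claw":1,"delta_pos":[-20,-2.4,0],"twist":0},{"claw":1,"delta_pos":[-21,-2.5,0],"twist":0},{"claw":1,"delta_pos":[0,0,-20],"twist":0},{"claw":1,"delta_pos":[0,0,-17],"twist":0},{"claw":1,"delta_pos":[0,0,0],"twist":0},{"claw":1,"delta_pos":[0,0,0],"twist":0}]' >/dev/null; python3 -c "from h import *;st()"
python3 -m creep '[{"claw":1,"delta_pos":[-4,-0.5,0],"twist":0},{"claw":1,"delta_pos":[-4,-0.5,0],"twist":0},{"claw":1,"delta_pos":[0,0,0],"twist":0}]' >/dev/null; python3 -c "from h import *;st()"
python3 -m creep '[{"claw":1,"delta_pos":[-4,-0.5,0],"twist":0},{"claw":1,"delta_pos":[-4,-0.5,0],"twist":0},{"claw":1,"delta_pos":[0,0,0],"twist":0}]' >/dev/null; python3 -c "from h import *;st()"
```

```text
xh -84.7 yc -0.1 z 117.9 G 96.7 [-0.  -0.2 -0.2] 20.35
xh -93.1 yc -0.1 z 118.5 G 96.7 [ 0.6 -0.6 -1.4] 20.65
xh -101.6 yc -0.2 z 118.0 G 96.7 [ 0.3  0.5 -0.1] 20.95
```

```bash

python3 -m creep '[{"claw":1,"delta_pos":[-4,-0.5,0],"twist":0},{"claw":1,"delta_pos":[-4,-0.5,0],"twist":0},{"claw":1,"delta_pos":[0,0,0],"twist":0}]' >/dev/null; python3 -c "from h import *;st()
s=camera('side');m=mask(s,'yellow',(220,150,290,240))
for r in range(175,208):print(r,''.join('#' if x else '.' for x in m[r,228:255]))"
```

```text
xh -109.7 yc -0.2 z 117.9 G 96.7 [ 0.4 -0.  -0.5] 21.25
175 ...........................
176 ...........................
177 ...........................
178 ................##.........
179 ...............######.##...
180 ..............#########....
181 ..............##########...
182 .............##########....
183 .............##########....
184 ............###########....
185 ............###########....
186 ............##########.....
187 ...........###########.....
188 ...........###########.....
189 ...........###########....#
190 ...........##########..##..
191 ...........##########......
192 ...........##########......
193 ..........##########.......
194 ..........##########.......
195 ..........##########.......
196 ..........#########........
197 ..........#########........
198 ...........#.######........
199 ...............#...........
200 ...........................
201 ...........................
202 ...........................
203 ...........................
204 ...........................
205 ...........................
206 ...........................
207 ...........................
```

```bash

python3 -m creep '[{"claw":1,"delta_pos":[-4,-0.5,0],"twist":0},{"claw":1,"delta_pos":[0,0,0],"twist":0}]' >/dev/null; python3 -c "from h import *;st()"
python3 -m creep '[{"claw":1,"delta_pos":[-4,-0.5,0],"twist":0},{"claw":1,"delta_pos":[0,0,0],"twist":0}]' >/dev/null; python3 -c "from h import *;st()"
python3 -c "
from h import *
s=camera('side');o=cv2.imread('pics/s6f.png')
f=lambda i:cv2.resize(i[160:215,222:282],(780,715),interpolation=cv2.INTER_CUBIC)[::1]
s5=cv2.imread('pics/s5.png');s5=s5[150:400,70:330]
w=np.hstack([cv2.resize(i,(260,250)) for i in(s5,cv2.resize(o[170:212,222:266],(260,250),interpolation=cv2.INTER_CUBIC),cv2.resize(s[170:212,222:266],(260,250),interpolation=cv2.INTER_CUBIC))])
cv2.imwrite('pics/c7.png',cv2.convertScaleAbs(w,alpha=1.5))"
```

```text
xh -113.5 yc -0.3 z 117.8 G 96.7 [-0.5  0.4 -1.5] 21.5
xh -117.6 yc -0.3 z 117.8 G 96.7 [-0.  -0.2 -2. ] 21.7
```

View pics/c7.png

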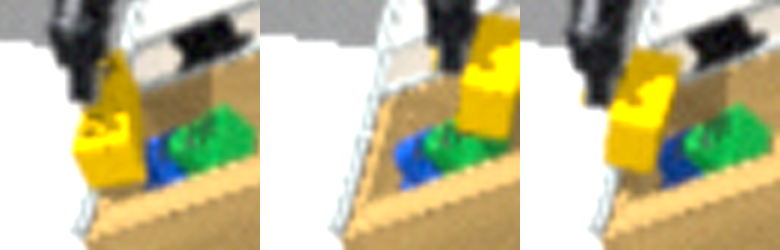

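The left panel (after tilting) shows yellow tilted. The middle and right panels (after the bump) show its end face upright again at (610–660,105–170), so the tilt was lost and the wedge may also have shifted in the grip. From here I'll measure numerically.

```bash
cat >> h.py <<'E'
def onend(n,uv,yc):  # ray onto the plane y_c=yc -> (xh,z) mm
    o,d=ray(n,uv);t=(yc/1000-Y@(o-O))/(Y@d);p=o+t*d
    q=p-O;return np.round([(q[0]*np.cos(a)+q[1]*np.sin(a))*1e3,p[2]*1e3],1)
def endface(c,yc,roi):
    s=camera("side");m=mask(s,c,roi);h=cv2.cvtColor(s,cv2.COLOR_BGR2HSV)
    k=cv2.morphologyEx(m,cv2.MORPH_OPEN,np.ones((2,2),np.uint8));ct=max(cv2.findContours(k,0,1)[0],key=cv2.contourArea)
    q=cv2.approxPolyN(ct,6)[0].astype(float);print([(u.tolist(),onend("side",u,yc).tolist()) for u in q]);return s,h,k
E
python3 - <<'E'
from h import *
st()
s,h,k=endface("yellow",-55,(220,150,290,240))
for r in range(174,206):print(r,' '.join('%3d'%v if 18<hh<36 and sa>90 else ' . ' for hh,sa,v in h[r,226:250]))
E
```

```text
xh -117.3 yc -0.3 z 117.9 G 96.7 [ 0.2 -0.8 -0.7] 21.75
[([249.0, 180.0], [-56.1, 193.0]), ([249.0, 187.0], [-55.6, 160.0]), ([245.0, 199.0], [-70.6, 99.4]), ([236.0, 199.0], [-106.2, 94.6]), ([238.0, 187.0], [-98.1, 154.6]), ([242.0, 178.0], [-82.7, 199.0])]
174  .   .   .   .   .   .   .   .   .   .   .   .   .   .   .   .   .   .   .   .   .   .   .   . 
175  .   .   .   .   .   .   .   .   .   .   .   .   .   .   .   .   .   .   .   .   .   .   .   . 
176  .   .   .   .   .   .   .   .   .   .   .   .   .   .   .   .   .   .   .   .   .   .   .   . 
177  .   .   .   .   .   .   .   .   .   .   .   .   .   .   .   .   .   .   .   .   .   .   .   . 
178  .   .   .   .   .   .   .   .   .   .   .   .   .   .   .  130 144 142 128 123  .   .   .   . 
179  .   .   .   .   .   .   .   .   .   .   .   .   .   .   .  132 139 137 138 135 140 145 143  . 
180  .   .   .   .   .   .   .   .   .   .   .   .   .   .  130 136 140 140 136 139 140 140 138 145
181  .   .   .   .   .   .   .   .   .   .   .   .   .   .  129 138 141 136 139 138 137 135 142  . 
182  .   .   .   .   .   .   .   .   .  
[... 1659 characters left out ...]

199  .   .   .   .   .   .   .   .   .   .   .   .   .   90  94 104 108 107 107  .   .   .   .   . 
200  .   .   .   .   .   .   .   .   .   .   .   .   .   .   95  96 101  99 100  92  .   .   .   . 
201  .   .   .   .   .   .   .   .   .   .   .   .   .  101  .   95  97 103 104  .   .   .   .   . 
202  .   .   .   .   .   .   .   .   .   .   .   .   .  152 129 105 105 115 136 140 156 165 166 178
203  .   .   .   .   .   .   .   .   .   .   .   .  156 169 135 143 142 162 173 176 178 185 180 181
204  .   .   .   .   .   .   .   .   .   .   .   .  164 159 170 176 174 181 181 182 181 181 179 174
205  .   .   .   .   .   .   .   .   .   .   .   .  165 171 180 184 182 180 179 178 172 170 167 160
```

```bash
python3 - <<'E'
from h import *
f=lambda x,y:(210+x/6-.5+.08,145+y/6-.5+.08)
P=lambda l,xh,z:[ (k,(onend('side',u,-55)-[xh,z+10]).round(0).tolist()) for k,u in l.items()]
print("s4",P(dict(tl=f(163,312),bl=f(162,338),br=f(222,346),tr=f(222,318)),-90,119.4))
print("s5",P(dict(tl=f(146,300),bl=f(160,335),br=f(215,332),tr=f(198,295)),-117.4,121.7))
print("now",P(dict(tl=(236.5,190),bl=(236,197.5),br=(244.7,198.5),tr=(245.5,190.5)),-117.4,117.9))
# predicted pixels, tilt th, now
for th in(-30,-15,0,15,30,45):
    t=np.radians(th);o=[]
    for x,z in((-15,-16),(-15,-51),(27,-51),(27,-16)):
        r=np.array([x*np.cos(t)-z*np.sin(t),x*np.sin(t)+z*np.cos(t)])
        p=O+np.array([np.cos(a),np.sin(a),0])*(-117.4+r[0])/1e3-.055*Y;p[2]=(128+r[1])/1e3
        o.append(proj('side',p).round(1).tolist())
    print(th,o)
E
```

```text
s4 [('tl', [-13.0, -22.0]), ('bl', [-14.0, -44.0]), ('br', [26.0, -46.0]), ('tr', [26.0, -22.0])]
s5 [('tl', [3.0, -16.0]), ('bl', [12.0, -44.0]), ('br', [48.0, -37.0]), ('tr', [37.0, -7.0])]
now [('tl', [13.0, 12.0]), ('bl', [11.0, -26.0]), ('br', [46.0, -26.0]), ('tr', [48.0, 14.0])]
-30 [[227.8, 192.7], [223.6, 198.3], [232.7, 203.4], [237.1, 197.9]]
-15 [[228.4, 193.8], [226.3, 200.3], [236.5, 203.5], [238.7, 197.1]]
0 [[229.4, 194.8], [229.5, 201.8], [240.0, 202.9], [240.0, 195.9]]
15 [[230.5, 195.6], [232.9, 202.6], [243.1, 201.5], [240.8, 194.5]]
30 [[231.9, 196.2], [236.4, 202.6], [245.5, 199.5], [241.1, 192.9]]
45 [[233.3, 196.4], [239.6, 202.0], [247.1, 196.9], [240.9, 191.2]]
```

Yellow has in fact rolled to about 90°: the measured end face is 36 mm wide and 40 mm high, so it stands on its square side. I can roll it back by running its underside over the front rim's outer edge.

```bash

python3 -m creep '[{"claw":1,"delta_pos":[0,0,25],"twist":0},{"claw":1,"delta_pos":[-25,-3,10],"twist":0},{"claw":1,"delta_pos":[-30,-3.5,0],"twist":0},{"claw":1,"delta_pos":[0,0,-30],"twist":0},{"claw":1,"delta_pos":[0,0,-32],"twist":0},{"claw":1,"delta_pos":[0,0,0],"twist":0},{"claw":1,"delta_pos":[0,0,0],"twist":0}]' >/dev/null; python3 -c "from h import *;st();endface('yellow',-55,(200,150,290,240))"
python3 -m creep '[{"claw":1,"delta_pos":[5,0.6,0],"twist":0},{"claw":1,"delta_pos":[5,0.6,0],"twist":0},{"claw":1,"delta_pos":[0,0,0],"twist":0}]' >/dev/null; python3 -c "from h import *;st()"
```

```text
xh -172.8 yc -0.3 z 91.1 G 96.7 [-0.1  0.5 -0.6] 22.5
[([235.0, 184.0], [-109.6, 167.5]), ([235.0, 191.0], [-109.9, 133.7]), ([231.0, 204.0], [-126.5, 66.3]), ([224.0, 202.0], [-154.6, 72.7]), ([224.0, 192.0], [-153.4, 123.1]), ([228.0, 184.0], [-136.8, 164.1])]
xh -160.8 yc -0.3 z 91.7 G 96.7 [-0.3 -0.5 -1.3] 22.85
```

```bash

python3 -m creep '[{"claw":1,"delta_pos":[5,0.6,0],"twist":0},{"claw":1,"delta_pos":[0,0,0],"twist":0}]' >/dev/null; python3 -c "from h import *;st()"
python3 -m creep '[{"claw":1,"delta_pos":[5,0.6,0],"twist":0},{"claw":1,"delta_pos":[0,0,0],"twist":0}]' >/dev/null; python3 -c "from h import *;st()"
python3 -m creep '[{"claw":1,"delta_pos":[4,0.5,0],"twist":0},{"claw":1,"delta_pos":[0,0,0],"twist":0}]' >/dev/null; python3 -c "from h import *;st()"
```

```text
xh -159.3 yc -0.5 z 90.3 G 96.7 [-6.  -1.5 -1.2] 23.05
xh -159.2 yc -0.5 z 88.8 G 96.7 [-17.9  -3.8   2. ] 23.25
xh -159.1 yc -0.6 z 88.1 G 96.7 [-32.5  -5.3  14.6] 23.45
```

```bash

python3 -m creep '[{"claw":1,"delta_pos":[2,0.2,5],"twist":0},{"claw":1,"delta_pos":[2.5,0.3,5],"twist":0},{"claw":1,"delta_pos":[0,0,0],"twist":0}]' >/dev/null; python3 -c "from h import *;st()"
python3 -m creep '[{"claw":1,"delta_pos":[4,0.4,4],"twist":0},{"claw":1,"delta_pos":[4,0.4,4],"twist":0},{"claw":1,"delta_pos":[0,0,0],"twist":0}]' >/dev/null; python3 -c "from h import *;st();endface('yellow',-55,(200,150,290,240))"
```

```text
xh -155.5 yc -0.5 z 96.6 G 96.7 [-28.5  -4.9   1.2] 23.75
xh -149.0 yc -0.4 z 104.9 G 96.7 [-36.   -4.8   9.8] 24.05
[([240.0, 185.0], [-90.3, 165.2]), ([240.0, 190.0], [-90.3, 141.1]), ([239.0, 199.0], [-94.3, 96.2]), ([233.0, 203.0], [-118.4, 72.6]), ([227.0, 199.0], [-142.2, 89.7]), ([233.0, 182.0], [-117.2, 176.0])]
```

```bash

python3 -m creep '[{"claw":1,"delta_pos":[4.5,0.5,3],"twist":0},{"claw":1,"delta_pos":[5,0.6,3],"twist":0},{"claw":1,"delta_pos":[0,0,0],"twist":0}]' >/dev/null; python3 -c "from h import *;st();endface('yellow',-55,(200,150,290,240))"
python3 -m creep '[{"claw":1,"delta_pos":[5,0.6,2],"twist":0},{"claw":1,"delta_pos":[0,0,0],"twist":0}]' >/dev/null; python3 -c "from h import *;st();endface('yellow',-55,(200,150,290,240))"
```

```text
xh -135.9 yc -0.5 z 114.5 G 96.7 [-32.6  -4.9  25.6] 24.4
[([241.0, 186.0], [-86.5, 160.9]), ([241.0, 200.0], [-86.4, 92.2]), ([233.0, 202.0], [-118.3, 77.7]), ([229.0, 198.0], [-134.1, 95.8]), ([229.0, 193.0], [-133.6, 120.8]), ([235.0, 179.0], [-109.4, 191.0])]
xh -128.4 yc -0.5 z 117.4 G 96.7 [-27.4  -3.9  25. ] 24.65
[([241.0, 185.0], [-86.5, 165.6]), ([241.0, 201.0], [-86.4, 87.2]), ([233.0, 202.0], [-118.3, 77.7]), ([229.0, 196.0], [-133.9, 105.9]), ([231.0, 189.0], [-125.5, 141.4]), ([239.0, 183.0], [-94.2, 174.2])]
```

```bash

python3 -m creep '[{"claw":1,"delta_pos":[-5,-0.6,10],"twist":0},{"claw":1,"delta_pos":[0,0,25],"twist":0},{"claw":1,"delta_pos":[10,1.2,20],"twist":0},{"claw":1,"delta_pos":[25,3,0],"twist":0},{"claw":1,"delta_pos":[25,3,0],"twist":0},{"claw":1,"delta_pos":[20,2.3,0],"twist":0},{"claw":1,"delta_pos":[0,0,0],"twist":0},{"claw":1,"delta_pos":[0,0,0],"twist":0},{"claw":1,"delta_pos":[0,0,0],"twist":0}]' >/dev/null; python3 -c "from h import *;st();endface('yellow',-55,(200,140,300,240))"
```

```text
xh -46.3 yc -0.4 z 171.8 G 96.7 [-0.2  0.2 -0.7] 25.6
[([262.0, 177.0], [-7.6, 212.8]), ([263.0, 190.0], [-1.8, 152.6]), ([255.0, 194.0], [-31.9, 129.3]), ([249.0, 188.0], [-55.6, 155.3]), ([252.0, 180.0], [-44.7, 194.4]), ([259.0, 174.0], [-19.2, 225.0])]
```

```bash

python3 -m creep '[{"claw":1,"delta_pos":[4,0.5,-15],"twist":0},{"claw":1,"delta_pos":[0,0,-14],"twist":0},{"claw":1,"delta_pos":[8,1,-14],"twist":0},{"claw":1,"delta_pos":[8,1,-14],"twist":0},{"claw":1,"delta_pos":[8,1,-13],"twist":0},{"claw":1,"delta_pos":[0,0,0],"twist":0},{"claw":1,"delta_pos":[0,0,0],"twist":0},{"claw":1,"delta_pos":[0,0,0],"twist":0}]' >/dev/null; python3 -c "from h import *;st()"
python3 -m creep '[{"claw":1,"delta_pos":[2.5,0.3,-4],"twist":0},{"claw":1,"delta_pos":[2.5,0.3,-4],"twist":0},{"claw":1,"delta_pos":[0,0,0],"twist":0},{"claw":1,"delta_pos":[0,0,0],"twist":0}]' >/dev/null; python3 -c "from h import *;st()"
```

```text
xh -17.2 yc -0.2 z 102.3 G 96.7 [ 0.6  0.1 -1.4] 26.45
xh -12.5 yc -0.2 z 93.7 G 96.7 [-0.1 -0.1 -0.2] 26.85
```

```bash

python3 -m creep '[{"claw":1,"delta_pos":[0,0,-3],"twist":0},{"claw":1,"delta_pos":[0,0,-2],"twist":0},{"claw":1,"delta_pos":[0,0,0],"twist":0}]' >/dev/null; python3 -c "from h import *;st()"
python3 -m creep '[{"claw":0.5,"delta_pos":[0,0,0],"twist":0},{"claw":0.5,"delta_pos":[0,0,0],"twist":0},{"claw":0.5,"delta_pos":[0,0,0],"twist":0},{"claw":0.5,"delta_pos":[0,0,25],"twist":0},{"claw":0.5,"delta_pos":[0,0,45],"twist":0},{"claw":0.5,"delta_pos":[0,0,45],"twist":0},{"claw":0.5,"delta_pos":[-10,-40,10],"twist":-4},{"claw":0.5,"delta_pos":[-10,-40,0],"twist":-4},{"claw":0.5,"delta_pos":[0,-40,0],"twist":-4},{"claw":0.5,"delta_pos":[10,-40,0],"twist":-4},{"claw":0.5,"delta_pos":[10,-40,0],"twist":-4},{"claw":0.5,"delta_pos":[10,-40,0],"twist":-0.7}]'
python3 - <<'E'
from h import *
t=camera("top");s=camera("side");cv2.imwrite("pics/t8.png",t);cv2.imwrite("pics/s8.png",s)
np.set_printoptions(suppress=True,precision=1)
for c in("blue","green","yellow"):
    R["green"]=[(45,90)]
    m=mask(t,c,(232,155,275,205));uv=np.argwhere(m>0)[:,::-1];P=np.array([oncase("top",u,35)[:2] for u in uv])
    w,v=np.linalg.eigh(np.cov(P.T));print(c,len(uv),P.mean(0),P.min(0),P.max(0),np.degrees(np.arctan2(v[1,1],v[0,1])))
E
```

```text
xh -12.2 yc -0.2 z 90.5 G 96.7 [-3.3 -0.8  8.5] 27.15
t: 28.35
position: [0.6122, -0.1837, 0.2138]
tool_rot: [0.123, 0.992, 0.0, 0.0]
force: [-0.4, -1.0, 1.1]
gripper_width: 0.491
grip_force: 0.0
blue 155 [-53.7  -7.8] [-69.6 -52.7] [-30.3  51.5] 96.99865930022473
green 159 [-26.1   7.3] [-46.2 -51.8] [-10.9  50.2] 95.27453592488159
yellow 301 [13.9 -5. ] [-10.8 -56.3] [43.8 55.4] 96.59768422213101
```

Yellow lies flat and aligned in slot 3, at x of about 10. Red is next; I'll grasp it about 5 mm to the downhill side of its lug so the fingers clear the upper rim.

```bash

python3 -m creep '[{"claw":0.5,"delta_pos":[9,-33,0],"twist":0},{"claw":0.5,"delta_pos":[0,0,-35],"twist":0},{"claw":0.5,"delta_pos":[0,0,-35],"twist":0},{"claw":0.5,"delta_pos":[0,0,0],"twist":0},{"claw":0.5,"delta_pos":[0,0,0],"twist":0},{"claw":0.5,"delta_pos":[0,0,0],"twist":0}]' | head -3
```

```text
t: 29.05
position: [0.622, -0.2149, 0.1462]
tool_rot: [0.122, 0.993, -0.0, 0.001]
```

```bash
python3 - <<'E'
from h import *
s=cv2.imread("pics/s8.png");t=cv2.imread("pics/t8.png")
m=mask(s,"red",(235,235,268,275))
m2=mask(t,"red",(305,160,345,190));print(m2.sum()/255)
h=cv2.cvtColor(s,cv2.COLOR_BGR2HSV)
for r in range(240,272):print(r,' '.join('%3d'%h[r,c,2] if m[r,c] else ' . ' for c in range(238,264)))
for P in((.6261,-.219,.06),(.6261,-.219,.035)):print(proj("side",P))
E
```

```text
55.0
240  .   .   .   .   .   .   .   .   .   .   .   .   .   .   .  142 140 139 129 115  99  .   .   .   .   . 
241  .   .   .   .   .   .   .   .   .   .   .   .   .   .   .  144 140 138 129 115  98  .   .   .   .   . 
242  .   .   .   .   .   .   .   .   .   .   .   .   .   .   .   .  145 141 128 117  .   .   .   .   .   . 
243  .   .   .   .   .   .   .   .   .   .   .   .  209 208 203 192  .   .   .   .   .   .   .   .   .   . 
244  .   .   .   .   .   .   .   .   .   .   .  191 185 161 180 203 205 201  .   .   .   .   .   .   .   . 
245  .   .   .   .   .   .   .   .   .   .   .  199 195 166 132 140 180 203 203 197 197  .   .   .   .   . 
246  .   .   .   .   .   .   .   .   .   .  191 176 149 170 182 152 145 153 160 181 211 199  .   .   .   . 
247  .   .   .   .   .   .   .   .   .   .  205 209 193 161 132 121 160 189 163 158 196 163  .   .   .   . 
248  .   .   .   .   .   .   .   .   .   .  204 218 212 198 166 147 121 141 179 191 165 130  .   .   .   . 
249  .   .   .   .   .   .   .   .   .  193 218 219 213 177 112 111 155 196 203 177 118 106  .   .   .   . 
250  .   .   . 
[... 1716 characters left out ...]
  .   .   .  153 145 146 153 144 107  95  93  .   .   .   .   .   .   .   .   .   .   .   .   .   .   . 
267  .   .   .  154 145 144 140 129 101  98 100  .   .   .   .   .   .   .   .   .   .   .   .   .   .   . 
268  .   .   .  154 142 142 143 128 102  96  .   .   .   .   .   .   .   .   .   .   .   .   .   .   .   . 
269  .   .   .  157 142 144 141 131 101  .   .   .   .   .   .   .   .   .   .   .   .   .   .   .   .   . 
270  .   .   .   .  151 144 140 131 114  .   .   .   .   .   .   .   .   .   .   .   .   .   .   .   .   . 
271  .   .   .   .   .   .  145 140  .   .   .   .   .   .   .   .   .   .   .   .   .   .   .   .   .   . 
[248.77891674 248.59081744]
[248.68836136 253.53679447]
```

```bash

python3 -m creep '[{"claw":0.5,"delta_pos":[-0.5,-3,-30],"twist":0},{"claw":0.5,"delta_pos":[0,0,-40],"twist":0},{"claw":0.5,"delta_pos":[0,0,-22],"twist":0},{"claw":0.5,"delta_pos":[0,0,-13],"twist":0},{"claw":0.5,"delta_pos":[0,0,0],"twist":0},{"claw":0.5,"delta_pos":[0,0,0],"twist":0}]'
python3 -m creep '[{"claw":1,"delta_pos":[0,0,0],"twist":0},{"claw":1,"delta_pos":[0,0,0],"twist":0},{"claw":1,"delta_pos":[0,0,0],"twist":0},{"claw":1,"delta_pos":[0,0,0],"twist":0}]'
```

```text
t: 29.65
position: [0.6217, -0.2183, 0.0409]
tool_rot: [0.122, 0.993, -0.0, 0.001]
force: [-0.2, -0.1, 0.2]
gripper_width: 0.501
grip_force: 0.0
t: 30.05
position: [0.622, -0.2185, 0.0412]
tool_rot: [0.122, 0.993, -0.0, 0.002]
force: [-0.1, -0.6, 6.1]
gripper_width: 0.237
grip_force: 59.4
```

```bash

python3 -m creep '[{"claw":1,"delta_pos":[0,0,30],"twist":0},{"claw":1,"delta_pos":[0,0,45],"twist":0},{"claw":1,"delta_pos":[0,0,45],"twist":0},{"claw":1,"delta_pos":[0,0,40],"twist":0}]' | head -2
python3 -m creep '[{"claw":1,"delta_pos":[-14,25,0],"twist":2.3},{"claw":1,"delta_pos":[-14,30,0],"twist":2.3},{"claw":1,"delta_pos":[-14,30,0],"twist":2.3},{"claw":1,"delta_pos":[-14,30,0],"twist":2.3},{"claw":1,"delta_pos":[-14,30,0],"twist":2.3},{"claw":1,"delta_pos":[-14,30,0],"twist":2.3},{"claw":1,"delta_pos":[-14,30,0],"twist":2.3},{"claw":1,"delta_pos":[-14,30,0],"twist":2.3},{"claw":1,"delta_pos":[-11,29,0],"twist":2.4},{"claw":1,"delta_pos":[0,0,-30],"twist":0},{"claw":1,"delta_pos":[0,0,0],"twist":0},{"claw":1,"delta_pos":[0,0,0],"twist":0}]' >/dev/null;python3 -c "from h import *;st()"
```

```text
t: 30.45
position: [0.6205, -0.2181, 0.2018]
xh -118.0 yc 0.0 z 169.2 G 96.8 [ 0.2 -0.1 -0.4] 31.65
```

```bash

python3 -m creep '[{"claw":1,"delta_pos":[1.5,0.2,-25],"twist":0},{"claw":1,"delta_pos":[0,0,-14],"twist":0},{"claw":1,"delta_pos":[0,0,0],"twist":0},{"claw":1,"delta_pos":[0,0,0],"twist":0}]' >/dev/null;python3 -c "from h import *;st()"
python3 -m creep '[{"claw":1,"delta_pos":[0,0,-4],"twist":0},{"claw":1,"delta_pos":[0,0,-3],"twist":0},{"claw":1,"delta_pos":[0,0,0],"twist":0}]' >/dev/null;python3 -c "from h import *;st()"
python3 -m creep '[{"claw":1,"delta_pos":[0,0,-4],"twist":0},{"claw":1,"delta_pos":[0,0,0],"twist":0}]' >/dev/null;python3 -c "from h import *;st()"
```

```text
xh -115.5 yc -0.4 z 131.0 G 96.7 [-0.5  0.4  0.2] 32.05
xh -114.9 yc -0.1 z 124.9 G 96.8 [-1.7 -1.2  9.2] 32.35
xh -113.3 yc -0.1 z 124.4 G 96.8 [-5.2 -0.6 27.4] 32.55
```

```bash

python3 -m creep '[{"claw":1,"delta_pos":[-5.5,-0.6,-1.5],"twist":0},{"claw":1,"delta_pos":[-5.5,-0.6,-1.5],"twist":0},{"claw":1,"delta_pos":[0,0,0],"twist":0}]' >/dev/null;python3 -c "from h import *;st();endface('red',-55,(200,140,300,225))"
python3 -m creep '[{"claw":1,"delta_pos":[-5,-0.6,-3],"twist":0},{"claw":1,"delta_pos":[-5,-0.6,-3],"twist":0},{"claw":1,"delta_pos":[0,0,0],"twist":0}]' >/dev/null;python3 -c "from h import *;st();endface('red',-55,(200,140,300,225))"
```

```text
xh -121.3 yc -0.0 z 122.8 G 96.8 [ 1.8  0.  27.3] 32.85
[([243.0, 179.0], [-78.9, 194.8]), ([244.0, 186.0], [-74.9, 162.4]), ([240.0, 201.0], [-90.4, 86.6]), ([236.0, 201.0], [-106.3, 84.4]), ([234.0, 190.0], [-113.8, 138.1]), ([238.0, 179.0], [-97.9, 192.5])]
xh -133.2 yc -0.0 z 116.3 G 96.8 [-4.6 -0.9 30.7] 33.2
[([243.0, 179.0], [-78.9, 194.8]), ([243.0, 189.0], [-78.7, 147.5]), ([240.0, 201.0], [-90.4, 86.6]), ([236.0, 201.0], [-106.3, 84.4]), ([233.0, 193.0], [-117.8, 122.9]), ([235.0, 179.0], [-109.4, 191.0])]
```

```bash

python3 -m creep '[{"claw":1,"delta_pos":[-4.5,-0.5,-3],"twist":0},{"claw":1,"delta_pos":[0,0,0],"twist":0}]' >/dev/null;python3 -c "from h import *;st()"
python3 -m creep '[{"claw":1,"delta_pos":[0,0,25],"twist":0},{"claw":1,"delta_pos":[0,0,30],"twist":0},{"claw":1,"delta_pos":[0,0,0],"twist":0},{"claw":1,"delta_pos":[0,0,0],"twist":0}]' >/dev/null
python3 - <<'E'
from h import *
st();s,h,k=endface('red',-55,(200,140,300,225))
for r in range(164,200):print(r,' '.join('%3d'%h[r,c,2] if (h[r,c,0]<10 or h[r,c,0]>170) and h[r,c,1]>100 else ' . ' for c in range(224,250)))
p=read_state()['position'];d=p-O;x=(d[0]*np.cos(a)+d[1]*np.sin(a))*1e3+4.5;z0=p[2]*1e3+10
for th in(10,20,30,40):
    t=np.radians(th);o=[]
    for X_,z in((-3,-16),(-3,-51),(15,-51),(15,-16)):
        q=O+np.array([np.cos(a),np.sin(a),0])*(x+X_*np.cos(t)-z*np.sin(t))/1e3-.055*Y;q[2]=(z0+X_*np.sin(t)+z*np.cos(t))/1e3
        o.append(proj('side',q).round(1).tolist())
    print(th,o)
E
```

```text
xh -137.2 yc -0.0 z 113.8 G 96.8 [-5.2 -0.  33.7] 33.45
xh -141.1 yc 0.3 z 162.7 G 96.8 [ 0.4 -0.3 -0.6] 33.85
[([243.0, 176.0], [-78.9, 208.7]), ([238.0, 191.0], [-98.1, 135.3]), ([234.0, 191.0], [-113.8, 133.2]), ([231.0, 184.0], [-125.1, 165.5]), ([233.0, 170.0], [-116.6, 231.5]), ([240.0, 168.0], [-90.3, 243.5])]
164  .   .   .   .   .   .   .   .   .   .   .   .   .   .   .   .   .   .   .   .   .   .   .   .   .   . 
165  .   .   .   .   .   .   .   .   .   .   .   .   .   .   .   .   .   .   .   .   .   .   .   .   .   . 
166  .   .   .   .   .   .   .   .   .   .   .   .   .   .   .   .   .   .   .   .   .   .   .   .   .   . 
167  .   .   .   .   .   .   .   .   .   .   .   .   .   .   .   .   .   .   .   .   .   .   .   .   .   . 
168  .   .   .   .   .   .   .   .   .   .   .   .  108 108 111 118  .   .   .   .   .   .   .   .   .   . 
169  .   .   .   .   .   .   .   .   57  95 100  80  68  74  88 116 109  .   .   .   .   .   .   .   .   . 
170  .   .   .   .   .   .   .   .   69 108 108  85  69  72  95 119 111  .   .   .   .   .   .   .   .   . 
171  .   .   .   .   .   
[... 2678 characters left out ...]
  .   .   .   .   .   .   .   .   .   .   .   .   .   .   .   .   .   .   .   .   .   .   .   .   .   . 
197  .   .   .   .   .   .   .   .   .   .   .   .   .   .   .   .   .   .   .   .   .   .   .   .   .   . 
198  .   .   .   .   .   .   .   .   .   .   .   .   .   .   .   .   .   .   .   .   .   .   .   .   .   . 
199  .   .   .   .   .   .   .   .   .   .   .   .   .   .   .   .   .   .   .   .   .   .   .   .   .   . 
10 [[227.9, 185.8], [229.6, 193.0], [234.1, 192.9], [232.4, 185.6]]
20 [[228.6, 185.8], [231.8, 192.9], [236.1, 192.1], [232.9, 185.0]]
30 [[229.3, 185.7], [233.9, 192.5], [237.8, 191.0], [233.3, 184.3]]
40 [[230.0, 185.6], [235.8, 191.7], [239.3, 189.7], [233.5, 183.5]]
```

```bash

python3 -m creep '[{"claw":1,"delta_pos":[0,0,20],"twist":0},{"claw":1,"delta_pos":[20,2.4,0],"twist":0},{"claw":1,"delta_pos":[30,3.5,0],"twist":0},{"claw":1,"delta_pos":[30,3.5,0],"twist":0},{"claw":1,"delta_pos":[30,3.5,0],"twist":0},{"claw":1,"delta_pos":[0,0,-16],"twist":0},{"claw":1,"delta_pos":[0,0,0],"twist":0},{"claw":1,"delta_pos":[0,0,0],"twist":0},{"claw":1,"delta_pos":[0,0,0],"twist":0}]' >/dev/null
python3 - <<'E'
from h import *
st();s,h,k=endface('red',-55,(230,140,300,200))
for r in range(172,202):print(r,' '.join('%3d'%h[r,c,2] if (h[r,c,0]<10 or h[r,c,0]>170) and h[r,c,1]>130 else ' . ' for c in range(250,276)))
t=camera("top");cv2.imwrite("pics/t9.png",t)
for c in("yellow","green"):
    R["green"]=[(45,90)]
    m=mask(t,c,(232,155,275,205));print(c,m.sum()/255)
E
```

```text
xh -31.5 yc 0.2 z 166.1 G 96.8 [ 0.2 -0.5 -0.3] 34.8
[([269.0, 184.0], [19.8, 183.8]), ([266.0, 193.0], [10.2, 139.7]), ([263.0, 193.0], [-1.3, 138.2]), ([259.0, 186.0], [-17.6, 169.6]), ([261.0, 172.0], [-12.0, 234.9]), ([269.0, 170.0], [17.0, 247.2])]
172  .   .   .   .   .   .   .   .   .   .   59 103 105  76  73  92 116 116  .   .   .   .   .   .   .   . 
173  .   .   .   .   .   .   .   .   .   .   65 112  85  83  89 107 117 115  .   .   .   .   .   .   .   . 
174  .   .   .   .   .   .   .   .   .   .   69 102  82  75  93 114 119 114  .   .   .   .   .   .   .   . 
175  .   .   .   .   .   .   .   .   .   .   .  101 100 100 110 114 114 109 108  .   .   .   .   .   .   . 
176  .   .   .   .   .   .   .   .   .   .   .   98 101 107 113 118 113 107 107  .   .   .   .   .   .   . 
177  .   .   .   .   .   .   .   .   .   .   .  100 100 111 116 121 109 104 106  .   .   .   .   .   .   . 
178  .   .   .   .   .   .   .   .   .   .   86  97 100 113 128 157 116 105 105  .   .   .   .   .   .   . 
179  .   .   .   .   .   .   .   .   .   .   96 102 105 115 119 129 108 104  98  .   .   .
[... 1714 characters left out ...]
 .   .   .   .   .   .   .   . 
196  .   .   .   .   .   .   .   .   .   .   .   .   .   .   .   .   .   .   .   .   .   .   .   .   .   . 
197  .   .   .   .   .   .   .   .   .   .   .   .   .   .   .   .   .   .   .   .   .   .   .   .   .   . 
198  .   .   .   .   .   .   .   .   .   .   .   .   .   .   .   .   .   .   .   .   .   .   .   .   .   . 
199  .   .   .   .   .   .   .   .   .   .   .   .   .   .   .   .   .   .   .   .   .   .   .   .   .   . 
200  .   .   .   .   .   .   .   .   .   .   .   .   .   .   .   .   .   .   .   .   .   .   .   .   .   . 
201  .   .   .   .   .   .   .   .   .   .   .   .   .   .   .   .   .   .   .   .   .   .   .   .   .   . 
yellow 0.0
green 0.0
```

```bash

python3 -m creep '[{"claw":1,"delta_pos":[5,0.6,-8.7],"twist":0},{"claw":1,"delta_pos":[5,0.6,-8.7],"twist":0},{"claw":1,"delta_pos":[5,0.6,-8.7],"twist":0},{"claw":1,"delta_pos":[5,0.6,-8.7],"twist":0},{"claw":1,"delta_pos":[0,0,0],"twist":0},{"claw":1,"delta_pos":[0,0,0],"twist":0}]' >/dev/null;python3 -c "from h import *;st()"
python3 -m creep '[{"claw":1,"delta_pos":[3,0.3,-5],"twist":0},{"claw":1,"delta_pos":[0,0,0],"twist":0},{"claw":1,"delta_pos":[0,0,0],"twist":0}]' >/dev/null;python3 -c "from h import *;st()"
python3 -m creep '[{"claw":1,"delta_pos":[3,0.3,-5],"twist":0},{"claw":1,"delta_pos":[0,0,0],"twist":0},{"claw":1,"delta_pos":[0,0,0],"twist":0}]' >/dev/null;python3 -c "from h import *;st()"
```

```text
xh -11.0 yc 0.2 z 130.4 G 96.8 [ 0.7  0.4 -0.8] 35.5
xh -7.9 yc 0.2 z 126.0 G 96.8 [-0.3 -0.6 -1.3] 35.8
xh -4.8 yc 0.1 z 120.8 G 96.8 [-1.3 -0.6 -2.3] 36.1
```

```bash

python3 -m creep '[{"claw":1,"delta_pos":[3,0.3,-5],"twist":0},{"claw":1,"delta_pos":[0,0,0],"twist":0},{"claw":1,"delta_pos":[0,0,0],"twist":0}]' >/dev/null;python3 -c "from h import *;st()"
python3 -m creep '[{"claw":1,"delta_pos":[3,0.3,-5],"twist":0},{"claw":1,"delta_pos":[0,0,0],"twist":0}]' >/dev/null;python3 -c "from h import *;st()"
python3 -m creep '[{"claw":1,"delta_pos":[2,0.2,-4],"twist":0},{"claw":1,"delta_pos":[0,0,0],"twist":0}]' >/dev/null;python3 -c "from h import *;st()"
```

```text
xh -1.8 yc 0.0 z 115.6 G 96.8 [-1.3 -0.4 -2.5] 36.4
xh 1.2 yc -0.0 z 110.5 G 96.8 [-1.7  0.1 -3.4] 36.6
xh 3.4 yc -0.1 z 106.6 G 96.8 [-1.4 -0.  -2.4] 36.8
```

```bash

python3 -m creep '[{"claw":1,"delta_pos":[0,0,-3],"twist":0},{"claw":1,"delta_pos":[0,0,0],"twist":0}]' >/dev/null;python3 -c "from h import *;st()"
python3 -m creep '[{"claw":1,"delta_pos":[0,0,-3],"twist":0},{"claw":1,"delta_pos":[0,0,0],"twist":0}]' >/dev/null;python3 -c "from h import *;st()"
```

```text
xh 4.1 yc -0.0 z 104.8 G 96.8 [-1.7 -0.2  1.4] 37.0
xh 3.8 yc 0.1 z 104.3 G 96.8 [-8.3  0.2 15.7] 37.2
```

```bash

python3 -m creep '[{"claw":0.5,"delta_pos":[0,0,1],"twist":0},{"claw":0.5,"delta_pos":[0,0,0],"twist":0},{"claw":0.5,"delta_pos":[0,0,0],"twist":0},{"claw":0.5,"delta_pos":[-2,0,20],"twist":0},{"claw":0.5,"delta_pos":[0,0,40],"twist":0},{"claw":0.5,"delta_pos":[0,0,40],"twist":0},{"claw":0.6,"delta_pos":[-30,-30,10],"twist":0},{"claw":0.6,"delta_pos":[-30,-40,0],"twist":0},{"claw":0.6,"delta_pos":[-20,-40,0],"twist":0},{"claw":0.6,"delta_pos":[0,-40,0],"twist":0},{"claw":0.6,"delta_pos":[0,-40,0],"twist":0},{"claw":0.6,"delta_pos":[0,0,0],"twist":0}]' >/dev/null
python3 - <<'E'
from h import *
np.set_printoptions(suppress=True,precision=1)
st();t=camera("top");s=camera("side");cv2.imwrite("pics/t10.png",t);cv2.imwrite("pics/s10.png",s)
R["green"]=[(45,90)]
for c in("blue","green","yellow","red"):
    m=mask(t,c,(232,155,274,205));uv=np.argwhere(m>0)[:,::-1];P=np.array([oncase("top",u,35)[:2] for u in uv])
    w,v=np.linalg.eigh(np.cov(P.T));print(c,len(uv),P.mean(0),P.min(0),P.max(0),np.degrees(np.arctan2(v[1,1],v[0,1])))
L={"blue":"b","green":"g","yellow":"y","red":"r"}
for n,im,roi in(("top",t,(232,155,274,205)),("side",s,(228,165,290,225))):
    ms={c:mask(im,c,roi) for c in L}
    for r in range(roi[1]+(5 if n=="top" else 0),roi[3]-5):
        l=''.join(next((k for c,k in L.items() if ms[c][r,x]),'.') for x in range(roi[0],roi[2]))
        if set(l)!={'.'}:print(r,l)
E
```

```text
xh -101.2 yc -183.0 z 211.7 G 96.5 [ 0.2 -0.3  0.3] 38.4
blue 157 [-53.8  -7.3] [-69.6 -52.7] [-30.3  51.5] 97.11017333319093
green 155 [-26.4   7.5] [-45.7 -48.3] [-11.6  51.2] 96.2602581622486
yellow 189 [ 5.3 -8.4] [-11.7 -57.2] [29.9 56.9] 97.50867832248763
red 148 [33.3 10.4] [ 15.6 -53.6] [45.  56.6] 96.1577049521318
168 .............................rrrrrr.......
169 ...................rrrrrrrrrrrrrrrr.......
170 ..........rrrrrrrrrrrrrrrrrrrrrrrr........
171 ......rrrrrrrrrrrrrrrrrrrrrrrr....yy......
172 .......rrrrrrrrrrrrrrrrrrrr....yyyy.......
173 ......rrrrrrrrrrrrrrrrrr....yyyyyyyy......
174 ......rrrrrrrrrrrrrrrrr..yyyyyyyyyy.......
175 ......rrrrrrrrrrrr......yyyyyyyyyyyy......
176 .......rrrrrrr....yyyyyyyyyyyyyyyyyy......
177 .......rrrr....yyyyyyyyyyyyyyyyyyyyy......
178 ............yyyyyyyyyyyyyyyyyyyyyyyy......
179 .........yyyyyyyyyyyyyyyyyyyyyyyyyyyy.....
180 ........yyyyyyyyyyyyyyyyyyyyyyyyyy.y......
181 ........yy.yyyyyyyyyyyyyyy......g.........
182 .......yyyyyyyyyyy.yyyyy.gggggggggg.......
183 .......yy.....gg.ggg.gggggggggggggg.......
184 ..........ggggggggg
[... 1428 characters left out ...]
yyyyyy........................
196 .................bbbbbbbgggggg.yyyy...........................
197 .................bbbbbbb.ggggg.y..............................
198 ..................bbbbbb.ggg.yy...............................
199 ..................bbbbbb..yyy.................................
200 ..................bbbbb.......................................
201 ..................bb..........................................
202 ...............................y..............................
208 ..............................y...............................
214 .............................y................................
216 ..................y...........................................
```

All four wedges interlock with the right spacing, headings and offsets. I'll press gently on red's lug to confirm it is seated.

```bash

python3 -m creep '[{"claw":1,"delta_pos":[13.6,32.5,0],"twist":0},{"claw":1,"delta_pos":[13.6,32.5,0],"twist":0},{"claw":1,"delta_pos":[13.6,32.5,0],"twist":0},{"claw":1,"delta_pos":[13.6,32.5,0],"twist":0},{"claw":1,"delta_pos":[13.6,32.5,0],"twist":0},{"claw":1,"delta_pos":[13.6,32.5,0],"twist":0},{"claw":1,"delta_pos":[0,0,-30],"twist":0},{"claw":1,"delta_pos":[0,0,-30],"twist":0},{"claw":1,"delta_pos":[0,0,-16],"twist":0},{"claw":1,"delta_pos":[0,0,0],"twist":0},{"claw":1,"delta_pos":[0,0,0],"twist":0}]' >/dev/null;python3 -c "from h import *;st()"
python3 -m creep '[{"claw":1,"delta_pos":[0,0,-4],"twist":0},{"claw":1,"delta_pos":[0,0,-3],"twist":0},{"claw":1,"delta_pos":[0,0,0],"twist":0}]' >/dev/null;python3 -c "from h import *;st()"
python3 -m creep '[{"claw":1,"delta_pos":[0,0,-4],"twist":0},{"claw":1,"delta_pos":[0,0,0],"twist":0}]' >/dev/null;python3 -c "from h import *;st()"
```

```text
xh 3.4 yc 6.1 z 136.3 G 96.9 [-0.8 -0.2  1.1] 39.6
xh 3.5 yc 4.9 z 129.3 G 96.8 [0.5 0.2 0.6] 39.9
xh 3.9 yc 4.8 z 125.8 G 96.8 [-0.   0.1  2.9] 40.1
```

```bash

python3 -m creep '[{"claw":1,"delta_pos":[0,0,-3],"twist":0},{"claw":1,"delta_pos":[0,0,0],"twist":0}]' >/dev/null;python3 -c "from h import *;st()"
python3 -m creep '[{"claw":1,"delta_pos":[0,0,-3],"twist":0},{"claw":1,"delta_pos":[0,0,0],"twist":0}]' >/dev/null;python3 -c "from h import *;st()"
```

```text
xh 4.1 yc 4.9 z 125.2 G 96.8 [-4.2 -0.7 15.4] 40.3
xh 4.2 yc 4.8 z 124.9 G 96.8 [-10.6  -1.4  29.4] 40.5
```

Contact comes at z = 125.5 mm, which is the height for a seated wedge. Now I'll close the door.

```bash

python3 -m creep '[{"claw":0.6,"delta_pos":[0,0,30],"twist":0},{"claw":0.6,"delta_pos":[0,0,45],"twist":0},{"claw":0.6,"delta_pos":[-27,29,21],"twist":0},{"claw":0.6,"delta_pos":[-27.5,29,0],"twist":0},{"claw":0.6,"delta_pos":[0,0,-20],"twist":0},{"claw":0.6,"delta_pos":[0,0,0],"twist":0},{"claw":0.6,"delta_pos":[0,0,0],"twist":0},{"claw":0.6,"delta_pos":[0,0,0],"twist":0}]';python3 -c "from h import *;st()"
```

```text
t: 41.3
position: [0.5631, 0.1225, 0.1953]
tool_rot: [-0.059, 0.998, -0.0, 0.0]
force: [0.6, 0.1, 0.2]
gripper_width: 0.401
grip_force: 0.0
xh -43.5 yc 68.5 z 195.3 G 96.8 [0.6 0.1 0.2] 41.3
```

```bash

python3 -m creep '[{"claw":0.6,"delta_pos":[0,0,-30],"twist":0},{"claw":0.6,"delta_pos":[0,0,-28],"twist":0},{"claw":0.6,"delta_pos":[0,0,-14],"twist":0},{"claw":0.6,"delta_pos":[0,0,0],"twist":0},{"claw":0.6,"delta_pos":[0,0,0],"twist":0},{"claw":1,"delta_pos":[0,0,0],"twist":0},{"claw":1,"delta_pos":[0,0,0],"twist":0},{"claw":1,"delta_pos":[0,0,0],"twist":0},{"claw":1,"delta_pos":[0,0,0],"twist":0}]';python3 -c "from h import *;st()"
```

```text
t: 42.2
position: [0.5636, 0.1231, 0.1248]
tool_rot: [-0.059, 0.998, 0.0, 0.002]
force: [-0.7, -0.7, 5.3]
gripper_width: 0.125
grip_force: 60.2
xh -42.9 yc 69.0 z 124.8 G 96.8 [-0.7 -0.7  5.3] 42.2
```

```bash

python3 -m creep '[{"claw":1,"delta_pos":[0.6,-5,0],"twist":0},{"claw":1,"delta_pos":[1.5,-13,0],"twist":0},{"claw":1,"delta_pos":[1.8,-15,0],"twist":0},{"claw":1,"delta_pos":[1.8,-15,0],"twist":0},{"claw":1,"delta_pos":[1.8,-15,0],"twist":0},{"claw":1,"delta_pos":[1.8,-15,0],"twist":0},{"claw":1,"delta_pos":[1.8,-15,0],"twist":0},{"claw":1,"delta_pos":[1.8,-15,0],"twist":0},{"claw":1,"delta_pos":[1.8,-15,0],"twist":0},{"claw":1,"delta_pos":[1.4,-12,0],"twist":0},{"claw":1,"delta_pos":[0.7,-6,0],"twist":0},{"claw":1,"delta_pos":[0,-1,0],"twist":0}]' >/dev/null
python3 -m creep '[{"claw":1,"delta_pos":[0,0,0],"twist":0},{"claw":1,"delta_pos":[0,0,0],"twist":0}]';python3 -c "from h import *;st()"
```

```text
t: 43.6
position: [0.5803, -0.0179, 0.1248]
tool_rot: [-0.06, 0.998, 0.001, 0.002]
force: [-1.2, 4.3, 5.6]
gripper_width: 0.119
grip_force: 60.4
xh -42.9 yc -73.0 z 124.8 G 96.8 [-1.2  4.3  5.6] 43.6
```

Shut, at the same handle position as at the start. I'll release, retreat and check.

```bash

python3 -m creep '[{"claw":0.6,"delta_pos":[0,0,0],"twist":0},{"claw":0.6,"delta_pos":[0,0,0],"twist":0},{"claw":0.6,"delta_pos":[0,0,0],"twist":0},{"claw":0.6,"delta_pos":[0,0,25],"twist":0},{"claw":0.6,"delta_pos":[0,0,40],"twist":0},{"claw":0.6,"delta_pos":[0,0,40],"twist":0},{"claw":0.6,"delta_pos":[-30,-30,0],"twist":0},{"claw":0.6,"delta_pos":[-30,-40,0],"twist":0},{"claw":0.6,"delta_pos":[-30,-40,0],"twist":0},{"claw":0.6,"delta_pos":[-20,-40,0],"twist":0},{"claw":0.6,"delta_pos":[0,0,0],"twist":0},{"claw":0.6,"delta_pos":[0,0,0],"twist":0}]' >/dev/null
python3 - <<'E'
from h import *
st();t=camera("top");t0=cv2.imread("pics/top0.png")
for n,im in(("start",t0),("now",t)):
    h=cv2.cvtColor(im,cv2.COLOR_BGR2HSV)
    m=cv2.inRange(h,(0,0,0),(180,255,60))[170:195,262:282];print(n,"handle",np.argwhere(m).mean(0)[::-1]+[262,170])
    for k,(x0,y0,x1,y1) in dict(mouse=(140,188,170,218),bat=(322,188,336,200),glue=(296,164,308,182),tape=(355,160,390,196)).items():
        g=im[y0:y1,x0:x1].astype(int);g0=t0[y0:y1,x0:x1].astype(int);print(k,round(np.abs(g-g0).mean(),1),end=' ')
    w=im[188:204,180:196].astype(int);print("front fin diff",np.abs(w-t0[188:204,180:196]).mean())
# glass-tinted wedges
d=t[160:205,235:276].astype(int);h=cv2.cvtColor(t,cv2.COLOR_BGR2HSV)[160:205,235:276]
for r in range(0,45,2):print(''.join('.' if s<35 else 'r' if (u<9 or u>170) else 'y' if u<35 else 'g' if u<95 else 'b' for u,s in h[r,:,:2]))
E
```

```text
xh -171.4 yc -211.0 z 228.1 G 96.6 [-0.2  0.2  0.2] 44.8
start handle [272.75   183.3125]
mouse 0.0 bat 0.0 glue 0.0 tape 0.0 front fin diff 0.0
now handle [273.17647059 183.85294118]
mouse 3.2 bat 75.4 glue 11.5 tape 2.5 front fin diff 2.4986979166666665
yyyyyyyyyyyyyyyyyyyyyyyyyyyyyyyyyyyyyyyy.
yyyyyyyyyyyyyyyyyyyyyyyyyyyyyyyyyyyyyyyy.
yyyyyyyyyyyyyyyyyyyyyyyyyyyy.............
yyyyyyyyy................................
..............................r.........y
.............rrrr.rrrrrrr....rr.........y
....rr......rrrrr..rrrrrryyyyyyy........y
.....r.......rrrrrryyyyyy......y........y
.....r......yyyyyyyyyyyy.......y........y
.....yyyyyyyyyyyy...yyyy.y.....yy....g.yy
.....yy.....yyyyyyyyyyyy..y.y........bgyy
......yy.y........y...................byy
......................................b.y
......................................bgy
......................................rgy
.........................................
.........................................
.........................................
.........................................
.........................................
.........................................
.........................................
.........................................
```

```bash
python3 - <<'E'
from h import *
s=camera("side");s0=cv2.imread("pics/side0.png")
for n,im in(("0",s0),("now",s)):
    g=cv2.cvtColor(im,cv2.COLOR_BGR2GRAY)
    m=(g[246:268,216:234]<90);print(n,"bat",m.sum(),(np.argwhere(m).mean(0)+[246,216])[::-1] if m.any() else None)
    m=cv2.inRange(cv2.cvtColor(im,cv2.COLOR_BGR2HSV),(0,110,50),(9,255,255))[222:244,248:264];print("glue red",(m>0).sum(),(np.argwhere(m).mean(0)+[222,248])[::-1])
E
```

```text
0 bat 37 [224.2972973  258.13513514]
glue red 49 [255.12244898 238.79591837]
now bat 37 [224.2972973  258.13513514]
glue red 45 [255.44444444 238.42222222]
```

Battery and glue stick are in place and the door is shut, so I'll hand in the job.

```bash
python3 -c "from workcell import *;print(sign_off())"
```

```text
the job is handed in; nothing more can be done
None
```

I handed the job in at about 45 s: all four wedges are packed alternately in the right-hand compartment, the rear door is shut again, the front door stayed shut, and the bystanders are where they were; `sign_off()` returned no verdict.

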